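# Show a printed bearing block to the inspection camera

### The job

Lock the inspection camera's stand by swinging its red-tipped hasp fully down over the brass staple. Then take the orange bearing block off the print plate, leaving the other two prints in place, and hold it in the air, clear of the stand, with its bearing centred on the lens axis at the focus distance (above the yellow pointer's tip), facing squarely into the lens, block top upwards. Finish while still holding it there.

Things in the scene. Friction and masses are not known exactly. Their poses are not given: they have to be found in the camera images.
- stand: Fixed camera stand: grey base 190 x 230 x 30 mm with a 12 mm black sled plate on it (top at 42 mm). Origin on the table, z up; base spans x -100..90, y -60..170 mm. Its front, -x, faces roughly the robot. A steel column 26 mm thick at x 50, y 0, up to 292 mm, carries the camera head; the hasp is at y 130, clear of the head.
- focus (a point): Point in the air where the bearing's centre belongs: on the lens axis, 110 mm out from the glass, 208 mm above the table, 104 mm in front of the stand's origin. +x runs along the lens axis from here to the lens (rising 25 degrees, as the lens looks 25 degrees down), y is the stand's y, z leans 25 degrees from vertical to the stand's front. The block's own axes must be parallel to these.
- lens (a point): Centre of the lens glass, on the front of a 40 mm wide barrel; axes as focus. The white camera head (85 long, 60 wide, 56 mm high) lies 40 to 125 mm behind it along +x, its top 335 mm above the table. A yellow pointer rod 6 mm thick runs parallel to the lens axis, 66 mm below it (along -z); its 12 mm ball tip lies 66 mm from focus along -z.
- hasp_hinge (a point): Middle of the hasp's hinge pin, which is level and runs along the stand's y axis, 46.5 mm above the table. Axes of the stand. At the hinge the hasp is at its near end (stand's front); closed, it lies flat and points along the stand's +x.
- hasp_tab (a point): On the red tab's top face, 85 mm from the hinge pin. The hasp is a steel flap 100 mm long from the pin, 36 wide, 5 thick. x: hinge to tip; z: out of the face on top when closed; pushing that face from the front and above shuts it. Closed, this point is 49 mm above the table. The staple pokes 10 mm above the closed flap 35 mm from the pin; from 45 to 100 mm the flap is plain, free to press.
- hasp (a joint): Angle of the hasp in rad: 0 is closed, flat on the sled with the staple through its slot (a hard stop); it starts raised at 0.7 to 1.2 (1.57 is straight up). It stays where it is left, held by friction, and takes about 1 N at the tab to swing.
- plate: Fixed dark print plate, 220 (x) x 210 (y) x 8 mm thick, with a small tongue at -x; origin under its centre, on the table. The three prints stand on its top.
- block: Loose orange printed bearing block, about 0.1 kg, standing on its foot. Origin: underside, under the middle of its upright. Upright: 18 mm thick (x -9..9), 44 mm wide (y -22..22), plain-sided to z 58, then a cap 28 mm wide to z 69. Foot: 44 mm wide, 8 mm high, x -34..18. The bearing is on the +x side; z is up. It can be gripped across the 44 mm sides of the upright from above.
- ring (a point): Centre of the bearing's front, on the block's +x face: 13 mm ahead of the block's origin and 32 mm up. The bearing is a steel ring 33 mm across, 4 mm proud. Axes of the block.
- knob: Loose green printed knob, 36 mm across, 22 mm high, on the print plate; origin under its centre. To be left alone.
- clip: Loose blue printed U-clip, 34 x 26 x 22 mm, on the print plate; origin under its centre. To be left alone.
Things that resemble listed ones, but are neither listed nor needed, are in the scene too. Several things have the shape of the block; the one meant has the colours described above.

How it is judged:
By the outcome, as a careful person would: the job done as asked, in the order asked, and still so for the second after the job is handed in, while the arm keeps its last pose, push and grip.
It also fails if it takes over 61 s, if anything falls off the work surface, if the arm or the gripper's body presses on something with over 40 N, if the wrist force passes 120 N, or if a joint passes its speed limit or range.

### The arm

A 7-joint arm with a two-finger parallel gripper is mounted at the origin on the work surface. World frame = base frame: x ahead of the robot, y to its left, z up, the work surface at z = 0. Lengths are in m, angles in rad, forces in N, time in s.
With the tool pointing down it reaches from about 0.35 to 0.9 m from the base axis. Payload 8.1 kg.
Tool frame: the origin (TCP) lies between the finger pads; the fingertips stand 19 mm ahead of it and the grasp point (between the pads) is the TCP; y points along the fingers, x is the direction in which the jaws open and shut, and the axes are right-handed (so a half turn about y gives the same grasp; the last joint's range is limited). The gripper opens to 92 mm and grips with 3 to 60 N. Pads are 19 mm wide; open, the fingers measure 130 mm over their backs; the gripper's body (75 mm by 190 mm) begins 47 mm behind the grasp point.
Start: joints at [-1.375, 0.434, 0.025, 1.573, -0.012, 1.134, -0.075], TCP at [0.184, 0.597, 0.246] pointing down, gripper open.
Joint ranges: [-2.62, 2.62], [-0.44, 2.09], [-1.27, 1.32], [0.08, 2.57], [-1.32, 4.46], [0.12, 2], [-2.74, 2.74]. Speed limits (rad/s): [2.22, 2.22, 3.01, 3.01, 3.14, 3.14, 3.14].

### API

Orientations are given as a rotation vector (axis times angle).
In Python, from cell import arm gives the robot as it stands.
- The arm moves only by the tool move_arm, never from a script. Its argument "series" is a list of rows, each an object of numbers: "x", "y", "z": the shift along the tool's x, y, z in cm; "rx", "ry", "rz": the turn, a rotation vector about the tool's x, y, z in rad. In form: [{"x": .., "y": .., "z": .., "rx": .., "ry": .., "rz": ..}, ...]. A call has 1 to 12 rows; each row shifts and turns the pose as measured when the row begins, along the tool's axes as they then stand; what a row does not reach is not made up. A row lasts 1/8 s, in which the tool goes at most 62.5 mm and 10.7 degrees, less where a joint would pass 70% of its speed; a pose out of reach is approached as far as the arm can. A call is refused whole if a number of a shift passes 6.25 or a number of a turn 0.188, either way. A call with a gripper value outside its range is refused whole. "jaw" is the finger opening in cm, from 0 to 9.18, set as the call begins (left out, the last holds). The fingers move at their own pace and stop on an object; "newtons" is the grip in N (left out, the last holds). Time passes only in rows, so rows that do not move let the fingers close. It gives the time, the measured TCP pose, the force and the opening at its end, in the units of the state.
- arm.observe(): the state, without advancing time (a new reading comes with each control period).
- arm.get_image(name): name is "scene" or "top" or "wrist"; returns the picture (480x640x3 uint8, blue, green, red); there is no depth.
- arm.camera_params(name): a dict with "K" (3x3 intrinsics, pixels), "R" (3x3) and "t" (3): a world point X has camera coordinates R X + t; the wrist camera has in their place "tool_from_camera" (4x4, takes a point from camera to tool coordinates, whose origin is the TCP and whose axes are the tool frame's). Camera axes: x right, y down, z forward; pixel columns grow to the right and rows downward; lengths in m; the calibration is good to about 2 mm. A picture is of the moment at which its call begins: read the wrist's pose just before it. camera_params takes no time and is no camera call.
- arm.sign_off(): hands the job in, once; it reports no verdict.
The state is a dict: "clock": time; "joints": joint angles; "dq": joint speeds; "joint_efforts": joint torques, N m; "position": TCP position; "ee_rot": TCP orientation; "force": force on the tool from outside, world axes, zero at the start; "ft_torque": the same for the moment, N m; "width": opening from 0.0 (shut) to 1.0 (fully open).
Only numpy, scipy, OpenCV 4.12 (cv2) and the standard library are available. Lean on these libraries where they do the work, as an engineer would, in place of code of your own. Each camera call takes 0.05 s, during which the arm holds its last target.

## Working session

There is one attempt and no reset: what is moved stays moved. The work goes in short steps, Python scripts to look and compute and a tool call to move; the robot and the scene stay as the last step left them, time stands still between calls to the robot, and variables do not carry over. Pictures are saved under pics/ and viewed, and the job is handed in when it is done.

Besides the shell and the picture viewer there is one more tool, called after ">>>" by a JSON object that holds its "api" and its "payload", one argument or row to a line. move_arm: Moves the arm, as the interface text tells. Its arguments: {"type":"object","properties":{"series":{"type":"array","items":{"type":"object","properties":{"x":{"type":"number"},"y":{"type":"number"},"z":{"type":"number"},"rx":{"type":"number"},"ry":{"type":"number"},"rz":{"type":"number"}}}},"jaw":{"type":"number"},"newtons":{"type":"number"}},"required":["series"]}

```bash
mkdir -p pics; ls; python3 - <<'E'
from cell import arm
import cv2,numpy as np
s=arm.observe();print(s)
for n in ["scene","top","wrist"]:
    im=arm.get_image(n);cv2.imwrite(f"pics/a_{n}.png",im)
    print(n,arm.camera_params(n))
E
```

```text
pics
{'clock': 0.0, 'joints': array([-1.3746082 ,  0.43519895,  0.02498212,  1.57407991, -0.01164409,
        1.13403217, -0.07509124]), 'dq': array([-0.00035575,  0.00163114,  0.0001728 ,  0.00120406, -0.00115465,
        0.00058362, -0.0010454 ]), 'joint_efforts': array([-2.61732042e-03, -6.67859888e+01,  9.83480997e-01, -3.14461827e+01,
       -6.08221767e-02,  4.30641964e-02,  1.39301678e-04]), 'position': array([0.18387741, 0.59683077, 0.24496664]), 'ee_rot': array([-1.33693721, -0.98541844,  0.98741075]), 'force': array([-0.65436193,  0.74919423,  0.63205371]), 'ft_torque': array([-0.02164318,  0.00194951, -0.01511304]), 'width': 0.9996986136460201}
scene {'K': array([[517.53429102,   0.        , 319.43111152],
       [  0.        , 517.53429102, 243.21822821],
       [  0.        ,   0.        ,   1.        ]]), 'R': array([[-0.8846505 ,  0.46621902,  0.00577239],
       [ 0.36646537,  0.70291559, -0.60960053],
       [-0.28826487, -0.53716803, -0.79268775]]), 't': array([ 0.53843862, -0.01930951,  1.15625159])}
top {'K': array([[504.79007151,   0.        , 319.1713982 ],
       [  0.        , 504.79007151, 246.90662411],
       [  0.        ,   0.        ,   1.        ]]), 'R': array([[-0.11321657, -0.99355803, -0.00494465],
       [-0.97135442,  0.11173023, -0.20973067],
       [ 0.20893206, -0.01894198, -0.97774669]]), 't': array([-0.03849565,  0.60130927,  1.05503611])}
wrist {'K': array([[390.04266721,   0.        , 313.0640558 ],
       [  0.        , 390.04266721, 239.73288836],
       [  0.        ,   0.        ,   1.        ]]), 'tool_from_camera': array([[ 9.99997608e-01,  1.54354457e-03,  1.54983599e-03,
         8.72450019e-04],
       [-9.99730953e-04, -3.07682989e-01,  9.51488402e-01,
        -1.39414595e-01],
       [ 1.94552293e-03, -9.51487675e-01, -3.07680710e-01,
         8.20639731e-02],
       [ 0.00000000e+00,  0.00000000e+00,  0.00000000e+00,
         1.00000000e+00]])}
```

View pics/a_scene.png

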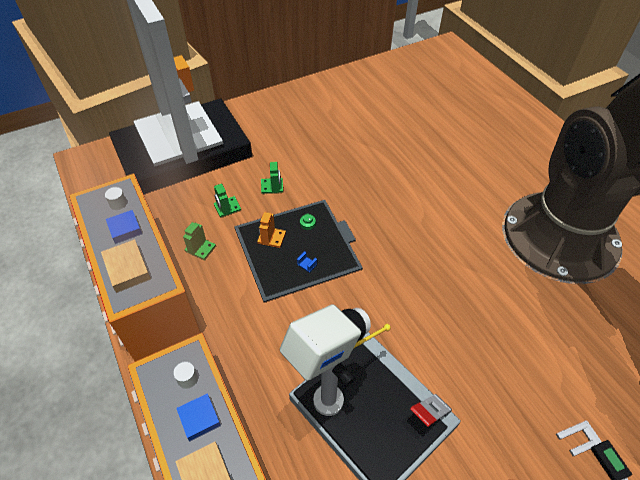

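View pics/a_top.png

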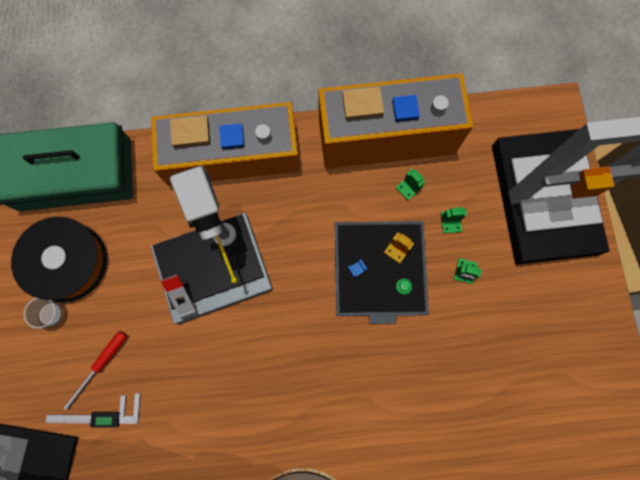

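View pics/a_wrist.png

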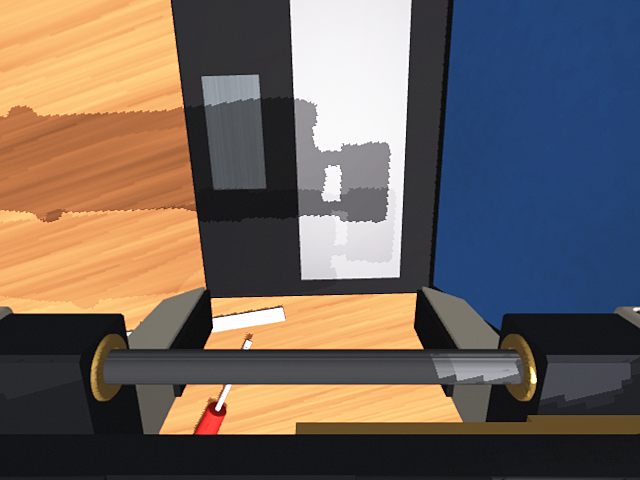

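The scene view shows the stand at about (370,400), its red hasp tab at (425,412), and the plate at (298,248). On the plate are the orange block (270,232), the green knob (307,220) and the blue clip (306,261). In the top view the block is at (400,246) and the red tab at (173,284).

Things that could be taken for the block:
- Three green block shapes in the top view, at (410,184), (453,220) and (467,270).
- The orange box on the gantry at (599,178).

The one orange block on the plate fits the description, so I choose that one.

```bash
python3 - <<'E'
import cv2,numpy as np
t=cv2.imread('pics/a_top.png');s=cv2.imread('pics/a_scene.png')
def crop(im,x,y,w,h,f,n): cv2.imwrite(n,cv2.resize(im[y:y+h,x:x+w],None,fx=f,fy=f,interpolation=cv2.INTER_CUBIC))
crop(t,145,160,135,165,3.6,'pics/b_top_stand.png')
crop(t,325,210,115,120,5,'pics/b_top_plate.png')
crop(s,275,290,200,190,3.1,'pics/b_sc_stand.png')
crop(s,230,190,135,115,5,'pics/b_sc_plate.png')
E
```

```text
(no output)
```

View pics/b_top_stand.png

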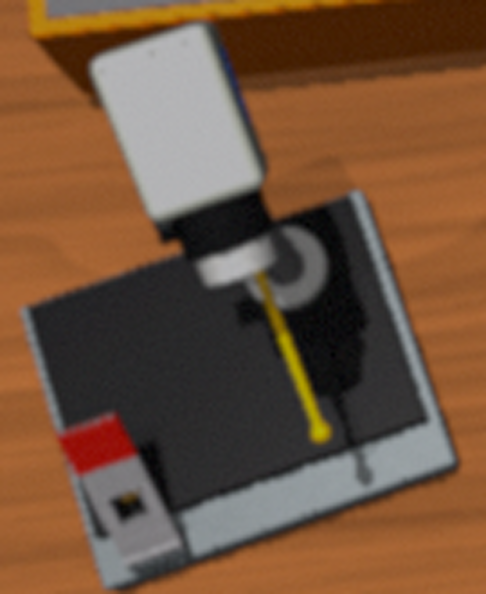

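View pics/b_top_plate.png

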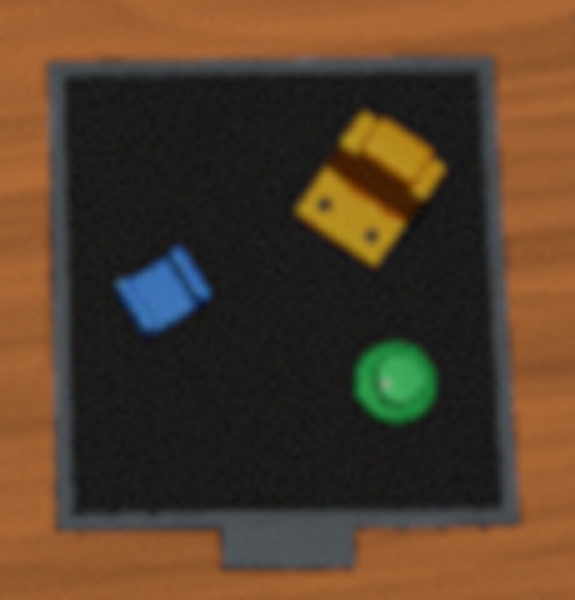

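View pics/b_sc_stand.png

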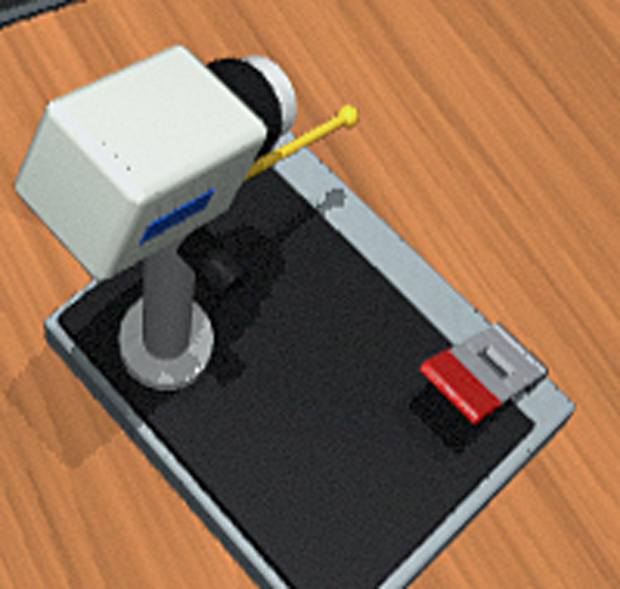

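View pics/b_sc_plate.png

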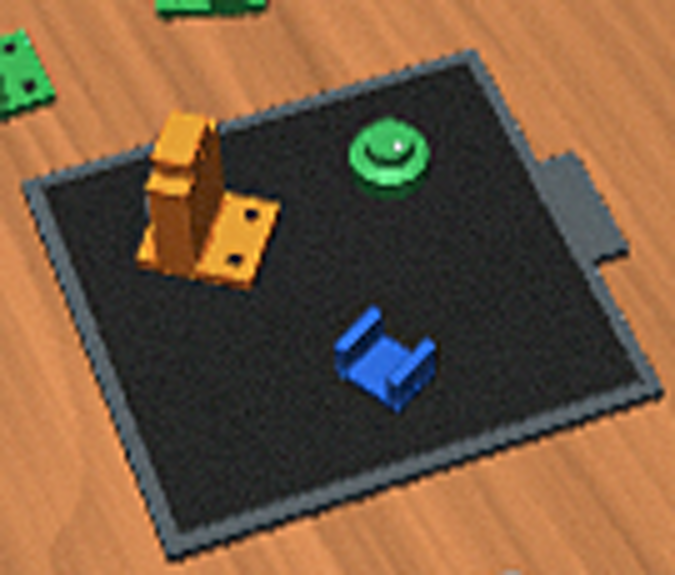

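```bash
cat > h.py <<'E'
import numpy as np,cv2
from scipy.spatial.transform import Rotation as Rn
from cell import arm
P={n:arm.camera_params(n) for n in("scene","top")}
def ray(n,uv):
    p=P[n];d=p['R'].T@np.linalg.inv(p['K'])@np.array([*uv,1.]);return -p['R'].T@p['t'],d/np.linalg.norm(d)
def onz(n,uv,z):
    o,d=ray(n,uv);return o+d*(z-o[2])/d[2]
def tri(a,b):
    o1,d1=ray("top",a);o2,d2=ray("scene",b)
    M=np.stack([d1,-d2],1);k=np.linalg.lstsq(M,o2-o1,rcond=None)[0]
    p,q=o1+d1*k[0],o2+d2*k[1];return (p+q)/2,np.linalg.norm(p-q)
def proj(n,X):
    p=P[n];c=p['K']@(p['R']@np.asarray(X)+p['t']);return c[:2]/c[2]
E
python3 - <<'E'
from h import *
np.set_printoptions(precision=4,suppress=True)
T=lambda x,y:(145+x/3.6-.36,160+y/3.6-.36)
S=lambda x,y:(275+x/3.1-.33,290+y/3.1-.33)
print('cams',ray('top',(0,0))[0],ray('scene',(0,0))[0])
print('ball',tri(T(320,435),S(348,116)))
c={'FL':T(112,578),'FR':T(457,465),'BR':T(357,192),'BL':T(25,312)}
c={k:onz('top',v,.03) for k,v in c.items()};print(c)
print('w',np.linalg.norm(c['FL']-c['FR']),np.linalg.norm(c['BL']-c['BR']),np.linalg.norm(c['FL']-c['BL']),np.linalg.norm(c['FR']-c['BR']))
print('scene FL,BR',onz('scene',S(573,408),.03),onz('scene',S(46,320),.03))
TP=lambda x,y:(325+x/5-.4,210+y/5-.4);SP=lambda x,y:(230+x/5-.4,190+y/5-.4)
q=[onz('top',TP(*a),.008) for a in((48,63),(494,60),(520,520),(57,524))];print('plate',q,[np.linalg.norm(q[i]-q[i-1]) for i in range(4)])
q=[onz('scene',SP(*a),.008) for a in((23,185),(475,50),(663,388),(170,550))];print('plate scene',q)
print('cap tri',tri(TP(372,115),SP(160,165)))
# foot corners z=.016
for a in((295,212),(377,268)):print('foot',onz('top',TP(*a),.016))
for a in((280,203),(248,288)):print('foot s',onz('scene',SP(*a),.016))
for a in((372,118),(447,162)):print('captop',onz('top',TP(*a),.077))
for a in((178,112),(216,118),(152,165),(190,172)):print('captop s',onz('scene',SP(*a),.077))
E
```

```text
cams [ 0.3593 -0.0854  1.1575] [0.8167 0.3836 0.9017]
ball (array([0.5255, 0.0755, 0.1463]), np.float64(0.0020284911468092374))
{'FL': array([0.4714, 0.2276, 0.03  ]), 'FR': array([0.5168, 0.0098, 0.03  ]), 'BR': array([0.7002, 0.0573, 0.03  ]), 'BL': array([0.6455, 0.2736, 0.03  ])}
w 0.22256528496026343 0.22316774724347288 0.18006068300344513 0.18941238565566929
scene FL,BR [0.4669 0.2363 0.03  ] [0.6988 0.0592 0.03  ]
plate [array([ 0.66  , -0.1496,  0.008 ]), array([ 0.6374, -0.3581,  0.008 ]), array([ 0.4233, -0.3362,  0.008 ]), array([ 0.4453, -0.1279,  0.008 ])] [np.float64(0.21574349884819194), np.float64(0.2097643916677367), np.float64(0.21520437158174213), np.float64(0.20948390196795794)]
plate scene [array([ 0.6385, -0.3512,  0.008 ]), array([ 0.4213, -0.3298,  0.008 ]), array([ 0.4416, -0.124 ,  0.008 ]), array([ 0.6578, -0.1474,  0.008 ])]
cap tri (array([ 0.5997, -0.2827,  0.075 ]), np.float64(0.006879025020621639))
foot [ 0.5743 -0.2538  0.016 ]
foot [ 0.544  -0.2875  0.016 ]
foot s [ 0.5438 -0.2829  0.016 ]
foot s [ 0.5762 -0.2469  0.016 ]
captop [ 0.6008 -0.2844  0.077 ]
captop [ 0.5774 -0.3141  0.077 ]
captop s [ 0.5794 -0.3014  0.077 ]
captop s [ 0.5666 -0.291   0.077 ]
captop s [ 0.6009 -0.2798  0.077 ]
captop s [ 0.5885 -0.2691  0.077 ]
```

```bash
python3 - <<'E'
from h import *
np.set_printoptions(precision=4,suppress=True)
s=arm.observe();print(Rn.from_rotvec(s['ee_rot']).as_matrix(),s['clock'],s['joints'])
t=cv2.imread('pics/a_top.png')
T=lambda x,y:(145+x/3.6-.36,160+y/3.6-.36)
# fit stand edges: grey/black base vs wood, via saturation (wood is saturated)
for n,im,x0,y0,x1,y1 in(('top',t,145,200,280,330),('scene',cv2.imread('pics/a_scene.png'),280,320,480,480)):
    hsv=cv2.cvtColor(im,cv2.COLOR_BGR2HSV);m=((hsv[...,1]<90)*255).astype(np.uint8)
    z=np.zeros_like(m);z[y0:y1,x0:x1]=m[y0:y1,x0:x1]
    cv2.imwrite(f'pics/c_m_{n}.png',cv2.resize(z[y0:y1,x0:x1],None,fx=4,fy=4,interpolation=0))
E
```

```text
[[ 0.2944 -0.0002 -0.9557]
 [ 0.9557 -0.0011  0.2944]
 [-0.0012 -1.     -0.0001]] 0.15 [-1.3746  0.4351  0.025   1.5739 -0.0116  1.134  -0.0751]
```

View pics/c_m_top.png

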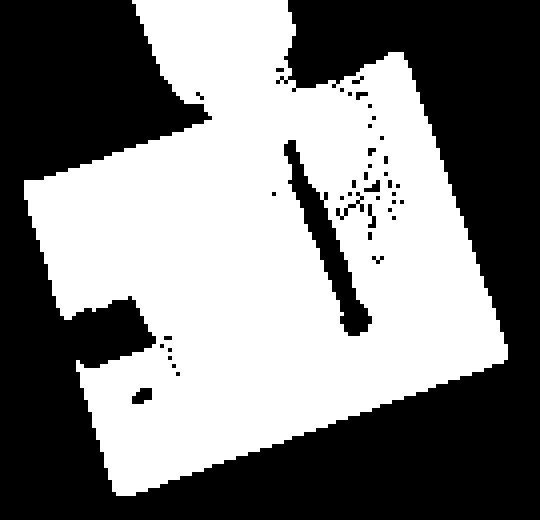

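View pics/c_m_scene.png

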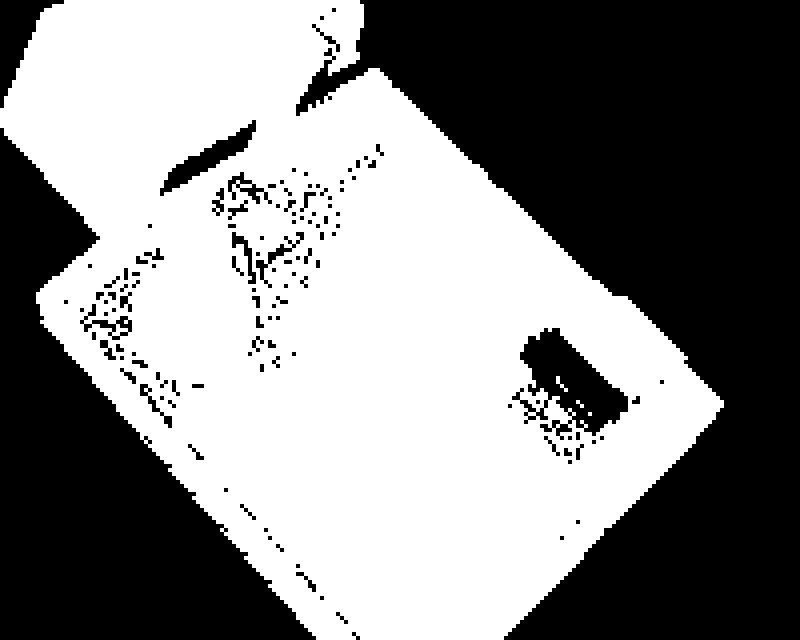

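```bash
python3 - <<'E'
from h import *
np.set_printoptions(precision=4,suppress=True)
def mask(n):
    im=cv2.imread(f'pics/a_{n}.png');hsv=cv2.cvtColor(im,cv2.COLOR_BGR2HSV);return (hsv[...,1]<90)
mt,ms=mask('top'),mask('scene')
def edge(n,m,pts,axis,z,x0,y0):
    # pts in 4x crop px: two ends of edge; search normal crossings
    a,b=[np.array(p)/4+[x0,y0] for p in pts];d=(b-a)/np.linalg.norm(b-a);nn=np.array([-d[1],d[0]])
    g=cv2.GaussianBlur(m.astype(np.float32),(3,3),0);out=[]
    for f in np.linspace(.06,.94,40):
        c=a+f*(b-a);s=np.arange(-4,4.01,.1);q=c+s[:,None]*nn
        v=cv2.remap(g,q[:,0].astype(np.float32)[None],q[:,1].astype(np.float32)[None],1)[0]-.5
        i=np.where(v[:-1]*v[1:]<=0)[0]
        if len(i): j=i[np.argmin(abs(s[i]))];out.append(onz(n,q[j],z)[:2])
    out=np.array(out);vx,vy,px,py=cv2.fitLine(out.astype(np.float32),cv2.DIST_HUBER,0,.001,.001).ravel()
    r=abs((out-[px,py])@[-vy,vx]);return np.array([px,py]),np.degrees(np.arctan2(vy,vx))%180,r.mean()
E={}
for k,a in {'front':(((135,493),(505,358)),0),'right':(((506,350),(408,58)),0),'back':(((25,183),(205,122)),.03),'left':(((112,480),(82,370)),.03)}.items():
    E['t'+k]=edge('top',mt,a[0],0,a[1],145,200)
for k,a in {'front':(((380,70),(600,285)),.03),'left':(((722,404),(510,635)),0),'back':(((40,320),(310,635)),0)}.items():
    E['s'+k]=edge('scene',ms,a[0],0,a[1],280,320)
for k,v in E.items():print(k,*v)
yaw=np.radians(14.3)
for yaw in np.radians([13.5,14,14.5,15]):
  X=np.array([np.cos(yaw),np.sin(yaw)]);Y=np.array([-X[1],X[0]]);b=np.array([.5255,.0755])
  print(np.degrees(yaw),{k:round(float(v[0]@(X if 'f' in k[1:2] or 'b' in k[1:2] else Y)),4) for k,v in E.items()},'ball',b@X,b@Y)
E
```

```text
tfront [0.4971 0.1053] 103.31837 0.00022883064990765093
tright [0.6107 0.0329] 13.765742 0.00019142872868496103
tback [0.6603 0.2209] 103.4739 0.00023395054432750906
tleft [0.5035 0.2431] 13.545536 0.00022685954243096429
sfront [0.4946 0.1097] 103.158775 0.0002715378653778795
sleft [0.5104 0.2471] 13.626635 0.00029113522705762453
sback [0.6794 0.1436] 103.49576 0.0002861169038381829
13.5 {'tfront': 0.5079, 'tright': -0.1106, 'tback': 0.6936, 'tleft': 0.1188, 'sfront': 0.5065, 'sleft': 0.1211, 'sback': 0.6942} ball 0.5286055181400999 -0.04926160971625369
14.0 {'tfront': 0.5078, 'tright': -0.1159, 'tback': 0.6941, 'tleft': 0.1141, 'sfront': 0.5064, 'sleft': 0.1163, 'sback': 0.694} ball 0.5281555072758111 -0.05387262880378764
14.500000000000002 {'tfront': 0.5076, 'tright': -0.1211, 'tback': 0.6946, 'tleft': 0.1093, 'sfront': 0.5063, 'sleft': 0.1114, 'sback': 0.6938} ball 0.5276652753248059 -0.058479545282061826
14.999999999999998 {'tfront': 0.5074, 'tright': -0.1263, 'tback': 0.695, 'tleft': 0.1045, 'sfront': 0.5061, 'sleft': 0.1066, 'sback': 0.6935} ball 0.5271348596201457 -0.06308200831654998
```

```bash
python3 - <<'E'
from h import *
np.set_printoptions(precision=4,suppress=True)
T=lambda x,y:(145+x/3.6-.36,160+y/3.6-.36)
S=lambda x,y:(275+x/3.1-.33,290+y/3.1-.33)
a=np.radians(13.5);R=Rn.from_euler('z',a).as_matrix();O=np.array([.600,.0926,0])
for n,t,s in(('tip+',(62,437),(476,421)),('tip-',(113,412),(422,367)),('in+',(79,478),(502,402)),('in-',(136,457),(455,348)),('hole',(128,505),(495,360)),('ball',(320,435),(348,116))):
    p,e=tri(T(*t),S(*s));print(n,p,e,'stand',R.T@(p-O))
# hinge corners approx on z=.0465
for c in((183,545),(130,570)):print('hinge',R.T@(onz('top',T(*c),.0465)-O))
for c in((547,372),(495,325)):print('hinge s',R.T@(onz('scene',S(*c),.0465)-O))
E
```

```text
tip+ [0.5467 0.2315 0.1103] 0.004148384635210899 stand [-0.0194  0.1475  0.1103]
tip- [0.557  0.1988 0.1173] 0.0030450994534283165 stand [-0.017   0.1133  0.1173]
in+ [0.5242 0.227  0.0951] 0.0035556290499738313 stand [-0.0423  0.1484  0.0951]
in- [0.5314 0.193  0.0986] 0.00598955501104038 stand [-0.0433  0.1136  0.0986]
hole [0.5077 0.204  0.0769] 0.0031026866657223487 stand [-0.0637  0.1298  0.0769]
ball [0.5255 0.0755 0.1463] 0.0020284911468092374 stand [-0.0764  0.0008  0.1463]
hinge [-0.0919  0.1108  0.0465]
hinge [-0.0953  0.1456  0.0465]
hinge s [-0.0934  0.1503  0.0465]
hinge s [-0.0921  0.1145  0.0465]
```

```bash
cat >> h.py <<'E'
from scipy.spatial.transform import Slerp
np.set_printoptions(precision=4,suppress=True)
SR=Rn.from_euler('z',13.5,degrees=True).as_matrix();SO=np.array([.600,.0926,0])
def st(x,y,z): return SO+SR@np.array([x,y,z])
def down(yawdeg):
    a=np.radians(yawdeg);x=np.array([np.cos(a),np.sin(a),0]);y=np.array([0,0,-1.]);return np.stack([x,y,np.cross(x,y)],1)
def plan(p1,R1,n,p0=None,R0=None):
    s=arm.observe()
    p0=s['position'] if p0 is None else p0; R0=Rn.from_rotvec(s['ee_rot']).as_matrix() if R0 is None else R0
    sl=Slerp([0,1],Rn.from_matrix([R0,R1]));f=np.linspace(0,1,n+1)
    Rs=sl(f).as_matrix();ps=p0+f[:,None]*(p1-p0)
    for i in range(n):
        d=Rs[i].T@(ps[i+1]-ps[i])*100;r=Rn.from_matrix(Rs[i].T@Rs[i+1]).as_rotvec()
        print('{"x":%.2f,"y":%.2f,"z":%.2f,"rx":%.3f,"ry":%.3f,"rz":%.3f}'%(*d,*r))
E
python3 -c "
from h import *
p=st(-.056,.13,.2);print(p);plan(p,down(13.5),10)"
```

```text
[0.5152 0.2059 0.2   ]
{"x":-2.76,"y":0.46,"z":-4.32,"rx":0.000,"ry":0.104,"rz":-0.000}
{"x":-2.30,"y":0.45,"z":-4.58,"rx":0.000,"ry":0.104,"rz":-0.000}
{"x":-1.81,"y":0.45,"z":-4.79,"rx":0.000,"ry":0.104,"rz":-0.000}
{"x":-1.31,"y":0.45,"z":-4.95,"rx":0.000,"ry":0.104,"rz":-0.000}
{"x":-0.79,"y":0.45,"z":-5.06,"rx":0.000,"ry":0.104,"rz":-0.000}
{"x":-0.26,"y":0.45,"z":-5.12,"rx":0.000,"ry":0.104,"rz":-0.000}
{"x":0.27,"y":0.45,"z":-5.12,"rx":0.000,"ry":0.104,"rz":-0.000}
{"x":0.80,"y":0.45,"z":-5.06,"rx":0.000,"ry":0.104,"rz":-0.000}
{"x":1.32,"y":0.45,"z":-4.95,"rx":0.000,"ry":0.104,"rz":-0.000}
{"x":1.82,"y":0.45,"z":-4.79,"rx":0.000,"ry":0.104,"rz":-0.000}
```

>>> {"api": "move_arm", "payload": {
  "series": [
    {"x": -2.8,"y": 0.4,"z": -4.3,"ry": 0.104},
    {"x": -2.3,"y": 0.4,"z": -4.6,"ry": 0.104},
    {"x": -1.8,"y": 0.4,"z": -4.8,"ry": 0.104},
    {"x": -1.3,"y": 0.4,"z": -5,"ry": 0.104},
    {"x": -0.8,"y": 0.4,"z": -5.1,"ry": 0.104},
    {"x": -0.3,"y": 0.4,"z": -5.1,"ry": 0.104},
    {"x": 0.3,"y": 0.4,"z": -5.1,"ry": 0.104},
    {"x": 0.8,"y": 0.4,"z": -5.1,"ry": 0.104},
    {"x": 1.3,"y": 0.4,"z": -5,"ry": 0.104},
    {"x": 1.8,"y": 0.4,"z": -4.8,"ry": 0.104}
  ],
  "jaw": 0,
  "newtons": 20
}}

```text
invalid input
```

```bash
python3 -c "
from h import *
for n in ('scene','wrist'): cv2.imwrite(f'pics/d_{n}.png',arm.get_image(n))
s=arm.observe();print(s['clock'],s['position'],s['joints'],s['force'])
plan(st(-.056,.13,.2),down(13.5),3)"
```

```text
0.25 [0.1839 0.5971 0.2454] [-1.3746  0.4349  0.025   1.5736 -0.0116  1.134  -0.0751] [-0.4257  0.4312  0.0778]
{"x":-9.21,"y":1.52,"z":-14.39,"rx":0.000,"ry":0.345,"rz":-0.000}
{"x":-3.79,"y":1.52,"z":-16.66,"rx":0.000,"ry":0.345,"rz":-0.000}
{"x":2.07,"y":1.51,"z":-16.96,"rx":0.000,"ry":0.345,"rz":-0.000}
```

View pics/d_scene.png

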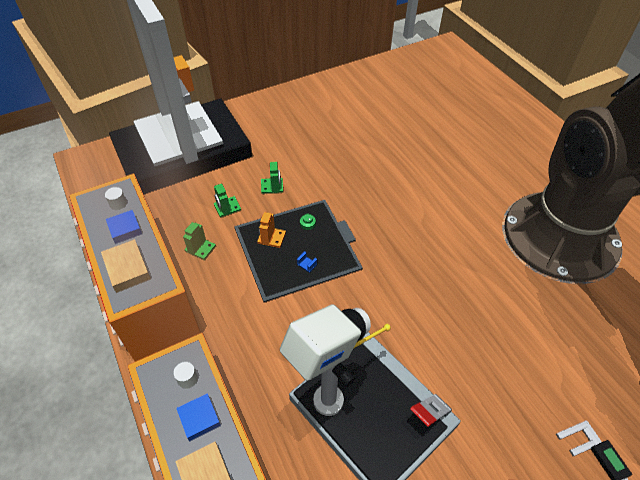

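View pics/d_wrist.png

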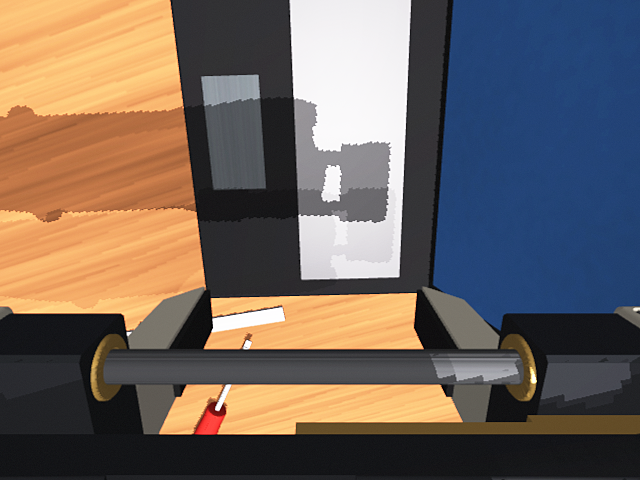

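The call was refused and nothing moved, as the pictures are unchanged. The rows probably need all six keys.

>>> {"api": "move_arm", "payload": {
  "series": [
    {"x": -2.8,"y": 0.4,"z": -4.3,"rx": 0,"ry": 0.104,"rz": 0},
    {"x": -2.3,"y": 0.4,"z": -4.6,"rx": 0,"ry": 0.104,"rz": 0},
    {"x": -1.8,"y": 0.4,"z": -4.8,"rx": 0,"ry": 0.104,"rz": 0},
    {"x": -1.3,"y": 0.4,"z": -5,"rx": 0,"ry": 0.104,"rz": 0},
    {"x": -0.8,"y": 0.4,"z": -5.1,"rx": 0,"ry": 0.104,"rz": 0},
    {"x": -0.3,"y": 0.4,"z": -5.1,"rx": 0,"ry": 0.104,"rz": 0},
    {"x": 0.3,"y": 0.4,"z": -5.1,"rx": 0,"ry": 0.104,"rz": 0},
    {"x": 0.8,"y": 0.4,"z": -5.1,"rx": 0,"ry": 0.104,"rz": 0},
    {"x": 1.3,"y": 0.4,"z": -5,"rx": 0,"ry": 0.104,"rz": 0},
    {"x": 1.8,"y": 0.4,"z": -4.8,"rx": 0,"ry": 0.104,"rz": 0}
  ],
  "jaw": 0,
  "newtons": 20
}}

```text
clock: 1.5
position: [0.5168, 0.1926, 0.2035]
ee_rot: [-1.561, -0.164, 0.163]
force: [0.8, 0.4, 0.2]
width: 0.013
```

```bash
python3 -c "
from h import *
s=arm.observe();print(s['clock'],s['position'],s['joints'],s['force']);print(Rn.from_rotvec(s['ee_rot']).as_matrix())
plan(st(-.056,.13,.135),down(13.5),3)
for n in ('scene','wrist'): cv2.imwrite(f'pics/e_{n}.png',arm.get_image(n))
"
```

```text
1.5 [0.5168 0.1926 0.2035] [-0.7533  0.3659  0.4032  1.8351 -0.1745  0.9736 -0.0676] [0.7523 0.422  0.1953]
[[ 0.9784 -0.     -0.2066]
 [ 0.2066  0.0034  0.9784]
 [ 0.0007 -1.      0.0034]]
{"x":0.04,"y":2.29,"z":0.44,"rx":-0.001,"ry":-0.009,"rz":0.000}
{"x":0.04,"y":2.29,"z":0.44,"rx":-0.001,"ry":-0.009,"rz":0.000}
{"x":0.05,"y":2.28,"z":0.44,"rx":-0.001,"ry":-0.009,"rz":0.000}
```

View pics/e_scene.png

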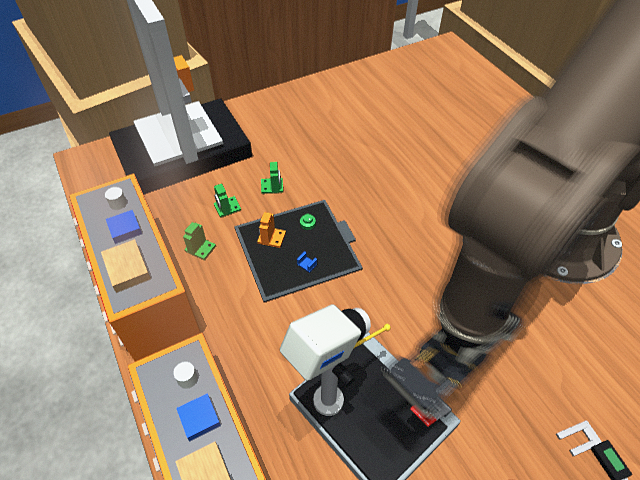

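View pics/e_wrist.png

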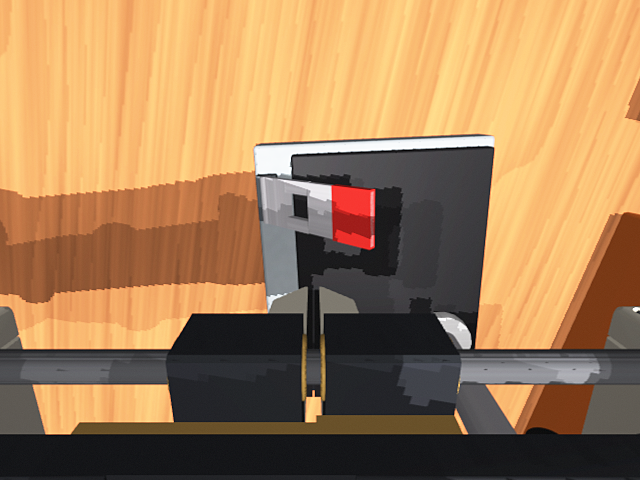

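The wrist view shows the raised hasp, with the red tab at (332..375, 185..249) and the hinge at about (262,200). The closed fingers, at (312,300), are on the hasp's -y side. I'll check the hasp position in this view.

```bash
cat >> h.py <<'E'
def wray(uv,pos,rotv):
    w=arm.camera_params('wrist');R=Rn.from_rotvec(rotv).as_matrix();M=w['tool_from_camera']
    d=R@M[:3,:3]@np.linalg.inv(w['K'])@np.array([*uv,1.]);return pos+R@M[:3,3],d/np.linalg.norm(d)
def wz(uv,z,pos,rotv):
    o,d=wray(uv,pos,rotv);return o+d*(z-o[2])/d[2]
E
python3 -c "
from h import *
s=arm.observe();print(s['clock'],s['position'])
p,r=np.array([0.5168,0.1926,0.2035]),Rn.from_matrix([[0.9784,0,-0.2066],[0.2066,0.0034,0.9784],[0.0007,-1,0.0034]]).as_rotvec()
for n,uv,z in (('tip+',(375,189),.114),('tip-',(373,249),.114),('hinge+',(259,178),.046),('corner FL base',(254,146),.03),('BL',(493,137),.03)):
  print(n,SR.T@(wz(uv,z,p,r)-SO))
plan(st(-.056,.13,.135),down(13.5),3)
"
```

```text
1.6 [0.5191 0.1876 0.2035]
tip+ [-0.0175  0.1574  0.114 ]
tip- [-0.0179  0.1198  0.114 ]
hinge+ [-0.0954  0.1555  0.046 ]
corner FL base [-0.0998  0.1782  0.03  ]
BL [0.0865 0.1803 0.03  ]
{"x":-0.01,"y":2.28,"z":0.63,"rx":0.000,"ry":-0.012,"rz":0.001}
{"x":-0.00,"y":2.28,"z":0.63,"rx":0.000,"ry":-0.012,"rz":0.001}
{"x":0.01,"y":2.28,"z":0.63,"rx":0.000,"ry":-0.012,"rz":0.001}
```

>>> {"api": "move_arm", "payload": {
  "series": [
    {"x": 0,"y": 2.3,"z": 0.6,"rx": 0,"ry": -0.012,"rz": 0},
    {"x": 0,"y": 2.3,"z": 0.6,"rx": 0,"ry": -0.012,"rz": 0},
    {"x": 0,"y": 2.2,"z": 0.6,"rx": 0,"ry": -0.012,"rz": 0},
    {"x": 0,"y": 0,"z": 0,"rx": 0,"ry": 0,"rz": 0}
  ]
}}

```text
clock: 2.1
position: [0.5157, 0.2056, 0.1341]
ee_rot: [-1.562, -0.187, 0.184]
force: [0.3, -0.2, 0.2]
width: 0.005
```

```bash
python3 -c "
from h import *
s=arm.observe();print(s['clock'],s['position'],s['force'],SR.T@(s['position']-SO))
plan(st(-.015,.13,.066),down(13.5),10)
"
```

```text
2.1 [0.5157 0.2056 0.1341] [ 0.2811 -0.2267  0.2467] [-0.0556  0.1296  0.1341]
{"x":0.40,"y":0.68,"z":0.00,"rx":-0.000,"ry":0.000,"rz":0.000}
{"x":0.40,"y":0.68,"z":0.00,"rx":-0.000,"ry":0.000,"rz":0.000}
{"x":0.40,"y":0.68,"z":0.00,"rx":-0.000,"ry":0.000,"rz":0.000}
{"x":0.41,"y":0.68,"z":0.00,"rx":-0.000,"ry":0.000,"rz":0.000}
{"x":0.41,"y":0.68,"z":0.00,"rx":-0.000,"ry":0.000,"rz":0.000}
{"x":0.41,"y":0.68,"z":0.00,"rx":-0.000,"ry":0.000,"rz":0.000}
{"x":0.41,"y":0.68,"z":0.00,"rx":-0.000,"ry":0.000,"rz":0.000}
{"x":0.41,"y":0.68,"z":0.00,"rx":-0.000,"ry":0.000,"rz":0.000}
{"x":0.41,"y":0.68,"z":0.00,"rx":-0.000,"ry":0.000,"rz":0.000}
{"x":0.41,"y":0.68,"z":0.00,"rx":-0.000,"ry":0.000,"rz":0.000}
```

>>> {"api": "move_arm", "payload": {
  "series": [
    {"x": 0.4,"y": 0.7,"z": 0,"rx": 0,"ry": 0,"rz": 0},
    {"x": 0.4,"y": 0.7,"z": 0,"rx": 0,"ry": 0,"rz": 0},
    {"x": 0.4,"y": 0.7,"z": 0,"rx": 0,"ry": 0,"rz": 0},
    {"x": 0.4,"y": 0.7,"z": 0,"rx": 0,"ry": 0,"rz": 0},
    {"x": 0.4,"y": 0.7,"z": 0,"rx": 0,"ry": 0,"rz": 0},
    {"x": 0.4,"y": 0.7,"z": 0,"rx": 0,"ry": 0,"rz": 0},
    {"x": 0.4,"y": 0.6,"z": 0,"rx": 0,"ry": 0,"rz": 0},
    {"x": 0.4,"y": 0.5,"z": 0,"rx": 0,"ry": 0,"rz": 0},
    {"x": 0,"y": 0,"z": 0,"rx": 0,"ry": 0,"rz": 0}
  ]
}}

```text
clock: 3.22
position: [0.5507, 0.2138, 0.0797]
ee_rot: [-1.561, -0.189, 0.181]
force: [0.6, 0.4, -0.6]
width: 0.008
```

```bash
python3 -c "
from h import *
s=arm.observe();print(s['clock'],s['position'],s['force'],SR.T@(s['position']-SO))
"
```

```text
3.225 [0.5507 0.2138 0.0797] [ 0.5988  0.3695 -0.6182] [-0.0197  0.1294  0.0797]
```

>>> {"api": "move_arm", "payload": {
  "series": [
    {"x": 0.2,"y": 0.5,"z": 0,"rx": 0,"ry": 0,"rz": 0},
    {"x": 0.2,"y": 0.5,"z": 0,"rx": 0,"ry": 0,"rz": 0},
    {"x": 0,"y": 0.3,"z": 0,"rx": 0,"ry": 0,"rz": 0},
    {"x": 0,"y": 0.3,"z": 0,"rx": 0,"ry": 0,"rz": 0}
  ]
}}

```text
clock: 3.72
position: [0.5554, 0.215, 0.0666]
ee_rot: [-1.559, -0.19, 0.18]
force: [-15.4, -5.3, 48.4]
width: 0.006
```

```bash
python3 -c "
from h import *
s=arm.observe();print(s['clock'],s['position'],s['force'],SR.T@(s['position']-SO))
cv2.imwrite('pics/f_wrist.png',arm.get_image('wrist'))
"
```

```text
3.725 [0.5554 0.215  0.0666] [-15.4036  -5.2644  48.3883] [-0.0148  0.1295  0.0666]
```

View pics/f_wrist.png

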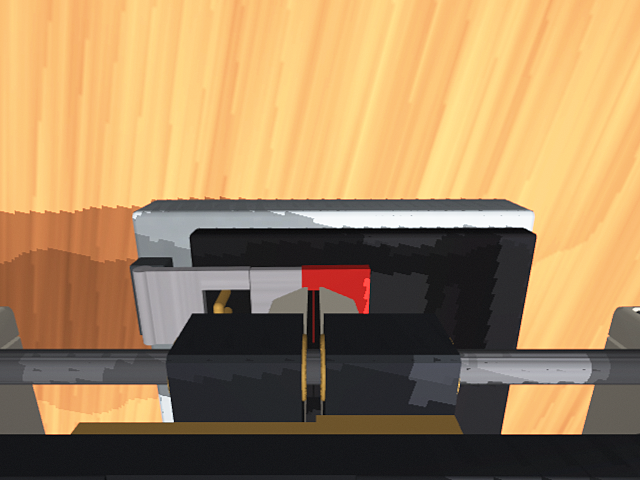

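The hasp lies flat, with the staple showing through its slot at (220,300). The tips are at 47.6 mm with 48 N, so it is hard on the stop. Next I retreat.

```bash
python3 -c "
from h import *
s=arm.observe()
w1=np.array([.45,.17,.28]);u=s['position']+[-.005,0,.06]
R0=Rn.from_rotvec(s['ee_rot']).as_matrix()
plan(u,down(13.5),2);print()
plan(w1,down(13.5),4,u,down(13.5));print()
w2=np.array([.45,-.12,.30]);plan(w2,down(30),6,w1,down(13.5));print()
w3=np.array([.622,-.323,.27]);plan(w3,down(48),6,w2,down(30))
"
```

```text
{"x":-0.22,"y":-3.00,"z":0.07,"rx":-0.001,"ry":-0.000,"rz":0.003}
{"x":-0.23,"y":-3.00,"z":0.06,"rx":-0.001,"ry":-0.000,"rz":0.003}

{"x":-2.70,"y":-3.83,"z":-0.51,"rx":0.000,"ry":0.000,"rz":0.000}
{"x":-2.70,"y":-3.83,"z":-0.51,"rx":0.000,"ry":0.000,"rz":0.000}
{"x":-2.70,"y":-3.83,"z":-0.51,"rx":0.000,"ry":0.000,"rz":0.000}
{"x":-2.70,"y":-3.83,"z":-0.51,"rx":0.000,"ry":0.000,"rz":0.000}

{"x":-1.13,"y":-0.33,"z":-4.70,"rx":0.000,"ry":-0.048,"rz":0.000}
{"x":-1.35,"y":-0.33,"z":-4.64,"rx":-0.000,"ry":-0.048,"rz":0.000}
{"x":-1.57,"y":-0.33,"z":-4.57,"rx":0.000,"ry":-0.048,"rz":0.000}
{"x":-1.79,"y":-0.33,"z":-4.49,"rx":-0.000,"ry":-0.048,"rz":0.000}
{"x":-2.00,"y":-0.33,"z":-4.40,"rx":0.000,"ry":-0.048,"rz":0.000}
{"x":-2.21,"y":-0.33,"z":-4.30,"rx":-0.000,"ry":-0.048,"rz":0.000}

{"x":0.79,"y":0.50,"z":-4.36,"rx":0.000,"ry":-0.052,"rz":0.000}
{"x":0.56,"y":0.50,"z":-4.40,"rx":0.000,"ry":-0.052,"rz":0.000}
{"x":0.33,"y":0.50,"z":-4.42,"rx":-0.000,"ry":-0.052,"rz":0.000}
{"x":0.10,"y":0.50,"z":-4.43,"rx":0.000,"ry":-0.052,"rz":0.000}
{"x":-0.13,"y":0.50,"z":-4.43,"rx":0.000,"ry":-0.052,"rz":0.000}
{"x":-0.37,"y":0.50,"z":-4.42,"rx":-0.000,"ry":-0.052,"rz":0.000}
```

>>> {"api": "move_arm", "payload": {
  "series": [
    {"x": 0,"y": -3,"z": 0,"rx": 0,"ry": 0,"rz": 0},
    {"x": -0.3,"y": -3,"z": 0,"rx": 0,"ry": 0,"rz": 0},
    {"x": -2.7,"y": -3.8,"z": -0.5,"rx": 0,"ry": 0,"rz": 0},
    {"x": -2.7,"y": -3.8,"z": -0.5,"rx": 0,"ry": 0,"rz": 0},
    {"x": -2.7,"y": -3.8,"z": -0.5,"rx": 0,"ry": 0,"rz": 0},
    {"x": -2.7,"y": -3.8,"z": -0.5,"rx": 0,"ry": 0,"rz": 0}
  ]
}}

```text
clock: 4.53
position: [0.4486, 0.1679, 0.2821]
ee_rot: [-1.56, -0.189, 0.181]
force: [0.4, 0.5, 1.1]
width: 0.002
```

```bash
python3 -c "
from h import *
cv2.imwrite('pics/g_top.png',arm.get_image('top'))
cv2.imwrite('pics/g_wrist.png',arm.get_image('wrist'))
s=arm.observe();print(s['clock'],s['position'],s['joints'])
t=cv2.imread('pics/g_top.png')
cv2.imwrite('pics/g_topc.png',cv2.resize(t[140:350,120:420],None,fx=2.6,fy=2.6))
"
```

```text
4.625 [0.4493 0.1677 0.2848] [-0.8334  0.1503  0.4248  1.8905 -0.0726  1.1039 -0.1457]
```

View pics/g_topc.png

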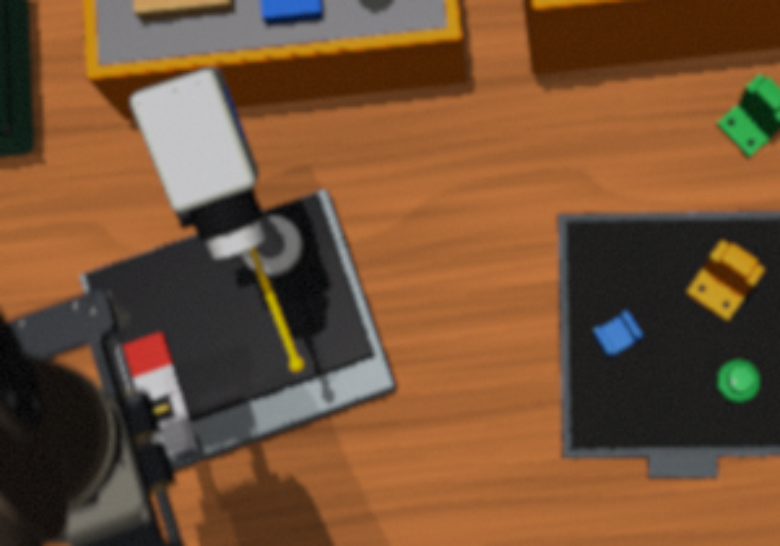

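View pics/g_wrist.png

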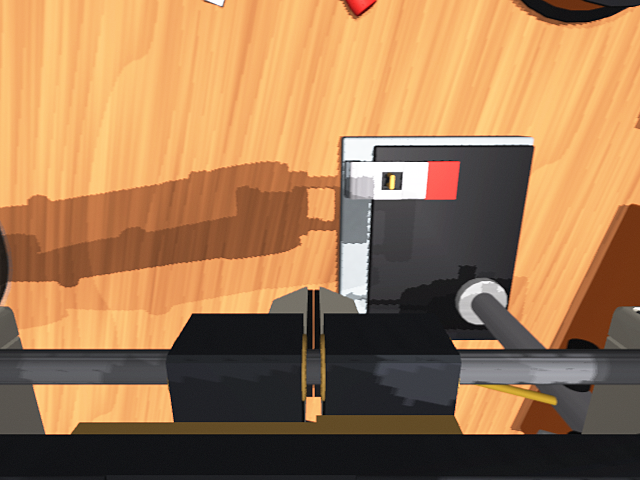

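The hasp stays closed after release: it is flat, with the staple in the slot at (392,181) in the wrist view. On to the plate.

>>> {"api": "move_arm", "payload": {
  "series": [
    {"x": -1.1,"y": -0.3,"z": -4.7,"rx": 0,"ry": -0.05,"rz": 0},
    {"x": -1.3,"y": -0.3,"z": -4.6,"rx": 0,"ry": -0.05,"rz": 0},
    {"x": -1.6,"y": -0.3,"z": -4.6,"rx": 0,"ry": -0.05,"rz": 0},
    {"x": -1.8,"y": -0.2,"z": -4.5,"rx": 0,"ry": -0.05,"rz": 0},
    {"x": -2.0,"y": 0,"z": -4.4,"rx": 0,"ry": -0.05,"rz": 0},
    {"x": -2.2,"y": 0,"z": -4.3,"rx": 0,"ry": -0.05,"rz": 0},
    {"x": 0.8,"y": 0.4,"z": -4.4,"rx": 0,"ry": -0.052,"rz": 0},
    {"x": 0.6,"y": 0.5,"z": -4.4,"rx": 0,"ry": -0.052,"rz": 0},
    {"x": 0.3,"y": 0.5,"z": -4.4,"rx": 0,"ry": -0.052,"rz": 0},
    {"x": 0.1,"y": 0.5,"z": -4.4,"rx": 0,"ry": -0.052,"rz": 0},
    {"x": -0.1,"y": 0.5,"z": -4.4,"rx": 0,"ry": -0.052,"rz": 0},
    {"x": -0.4,"y": 0.5,"z": -4.4,"rx": 0,"ry": -0.052,"rz": 0}
  ],
  "jaw": 7
}}

```text
clock: 6.12
position: [0.638, -0.3301, 0.2593]
ee_rot: [-1.455, -0.698, 0.671]
force: [-0.1, -0.5, -0.9]
width: 0.761
```

>>> {"api": "move_arm", "payload": {
  "series": [
    {"x": 0,"y": 0,"z": 0,"rx": 0,"ry": 0,"rz": 0},
    {"x": 0,"y": 0,"z": 0,"rx": 0,"ry": 0,"rz": 0}
  ]
}}

```text
clock: 6.38
position: [0.6383, -0.3327, 0.2555]
ee_rot: [-1.454, -0.693, 0.672]
force: [0.1, 0.3, -0.2]
width: 0.762
```

```bash
python3 -c "
from h import *
s=arm.observe();print(s['clock'],s['position'],s['joints'],s['dq']);print(repr(s['ee_rot']))
cv2.imwrite('pics/i_wrist.png',arm.get_image('wrist'))
"
```

```text
6.375 [ 0.6383 -0.3327  0.2555] [ 0.0882  0.6316  0.5843  1.3259 -0.3616  1.2845  1.5594] [ 0.0152  0.0233  0.0019 -0.012  -0.0029 -0.0046  0.0085]
array([-1.4544, -0.6935,  0.672 ])
```

View pics/i_wrist.png

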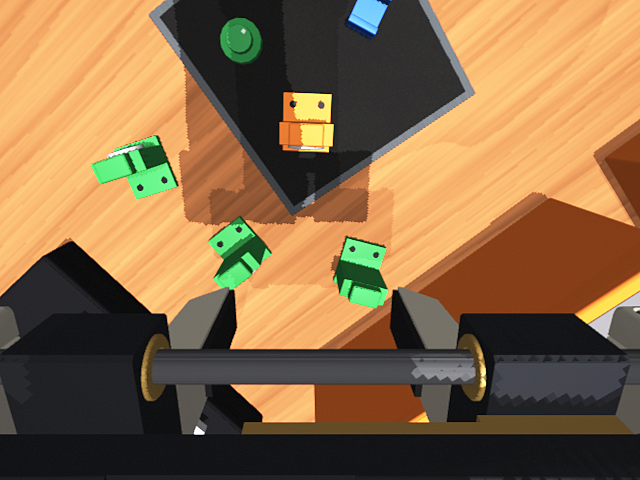

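```bash
python3 -c "
from h import *
im=cv2.imread('pics/i_wrist.png')
cv2.imwrite('pics/i_c.png',cv2.resize(im[80:165,265:350],None,fx=7,fy=7,interpolation=cv2.INTER_CUBIC))
"
```

```text
(no output)
```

View pics/i_c.png

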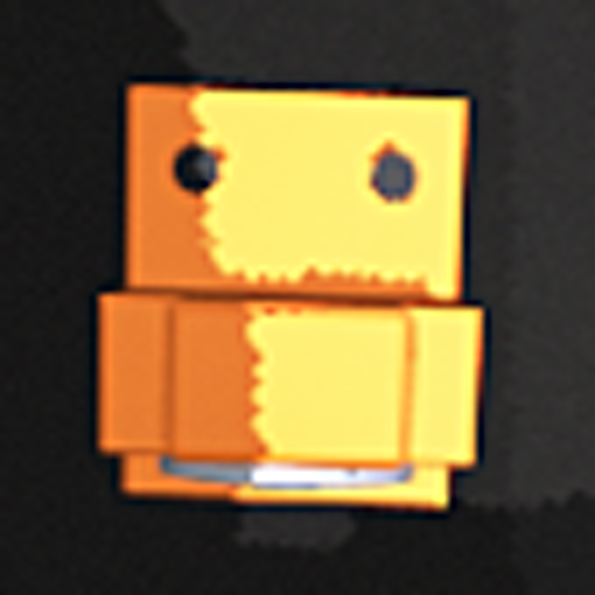

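```bash
python3 -c "
from h import *
p,r=np.array([0.6383,-0.3327,0.2555]),np.array([-1.4544,-0.6935,0.672])
C=lambda x,y:(265+x/7-.43,80+y/7-.43)
f=lambda x,y,z:wz(C(x,y),z,p,r)
q={'fb+':f(127,82,.016),'fb-':f(468,96,.016),'ff+':f(121,495,.016),'ff-':f(449,510,.016),'sb+':f(99,292,.066),'sb-':f(484,308,.066),'sf+':f(98,452,.066),'sf-':f(482,467,.066)}
for k,v in q.items():print(k,v)
for a,b in (('fb+','fb-'),('ff+','ff-'),('sb+','sb-'),('sf+','sf-')):
  d=q[b]-q[a];m=(q[a]+q[b])/2;print(a,np.linalg.norm(d),np.degrees(np.arctan2(d[1],d[0])),m)
"
```

```text
fb+ [ 0.5458 -0.2845  0.016 ]
fb- [ 0.5754 -0.2515  0.016 ]
ff+ [ 0.5848 -0.3196  0.016 ]
ff- [ 0.6149 -0.2866  0.016 ]
sb+ [ 0.5646 -0.3013  0.066 ]
sb- [ 0.5944 -0.2683  0.066 ]
sf+ [ 0.578  -0.3132  0.066 ]
sf- [ 0.6082 -0.2797  0.066 ]
fb+ 0.04433121875747143 48.09887515386869 [ 0.5606 -0.268   0.016 ]
ff+ 0.044589897747382375 47.611728818113605 [ 0.5998 -0.3031  0.016 ]
sb+ 0.04443442588792837 47.95895151231953 [ 0.5795 -0.2848  0.066 ]
sf+ 0.04509213475918193 48.00938579111588 [ 0.5931 -0.2965  0.066 ]
```

The close crop confirms the choice: an orange block, its holes on the far foot, with the steel ring on the near side. All measured widths are 44 to 45 mm, as they should be.

```bash
python3 -c "
from h import *
plan(np.array([.5862,-.2908,.13]),down(47.9),5)
"
```

```text
{"x":-0.06,"y":2.51,"z":1.33,"rx":-0.000,"ry":0.008,"rz":0.003}
{"x":-0.06,"y":2.51,"z":1.33,"rx":-0.000,"ry":0.008,"rz":0.003}
{"x":-0.07,"y":2.51,"z":1.33,"rx":-0.000,"ry":0.008,"rz":0.003}
{"x":-0.07,"y":2.51,"z":1.33,"rx":-0.000,"ry":0.008,"rz":0.003}
{"x":-0.07,"y":2.51,"z":1.33,"rx":-0.000,"ry":0.008,"rz":0.003}
```

>>> {"api": "move_arm", "payload": {
  "series": [
    {"x": -0.06,"y": 2.5,"z": 1.33,"rx": 0,"ry": 0.008,"rz": 0.003},
    {"x": -0.06,"y": 2.5,"z": 1.33,"rx": 0,"ry": 0.008,"rz": 0.003},
    {"x": -0.06,"y": 2.5,"z": 1.33,"rx": 0,"ry": 0.008,"rz": 0.003},
    {"x": -0.06,"y": 2.5,"z": 1.33,"rx": 0,"ry": 0.008,"rz": 0.003},
    {"x": -0.06,"y": 2.4,"z": 1.33,"rx": 0,"ry": 0.008,"rz": 0.003},
    {"x": 0,"y": 0,"z": 0,"rx": 0,"ry": 0,"rz": 0}
  ]
}}

```text
clock: 7.18
position: [0.5846, -0.2833, 0.1317]
ee_rot: [-1.471, -0.659, 0.651]
force: [-0.4, 0.2, 0.5]
width: 0.761
```

```bash
python3 -c "
from h import *
s=arm.observe();print(s['clock'],s['position'])
plan(np.array([.5862,-.2908,.05]),down(47.9),4)
cv2.imwrite('pics/j_wrist.png',arm.get_image('wrist'))
"
```

```text
7.175 [ 0.5846 -0.2833  0.1317]
{"x":-0.12,"y":2.04,"z":-0.15,"rx":0.001,"ry":0.001,"rz":0.001}
{"x":-0.12,"y":2.04,"z":-0.15,"rx":0.001,"ry":0.001,"rz":0.001}
{"x":-0.12,"y":2.04,"z":-0.15,"rx":0.001,"ry":0.001,"rz":0.001}
{"x":-0.12,"y":2.04,"z":-0.15,"rx":0.001,"ry":0.001,"rz":0.001}
```

View pics/j_wrist.png

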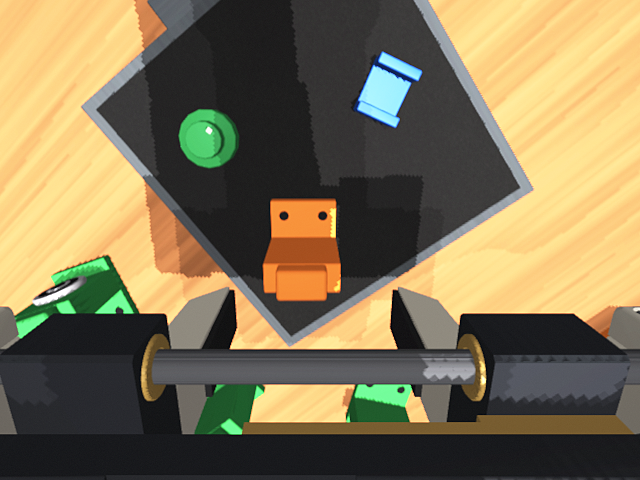

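The block is centred at column 302 and the fingers at 313, which matches the computed 5 mm sideways offset. I'll shift sideways first, then descend.

>>> {"api": "move_arm", "payload": {
  "series": [
    {"x": -0.4,"y": 1.2,"z": -0.5,"rx": 0,"ry": 0,"rz": 0},
    {"x": -0.1,"y": 2,"z": -0.1,"rx": 0,"ry": 0,"rz": 0},
    {"x": 0,"y": 2,"z": 0,"rx": 0,"ry": 0,"rz": 0},
    {"x": 0,"y": 0,"z": 0,"rx": 0,"ry": 0,"rz": 0}
  ]
}}

```text
clock: 7.72
position: [0.5894, -0.2942, 0.0797]
ee_rot: [-1.476, -0.663, 0.648]
force: [0.3, 0.6, -0.4]
width: 0.763
```

```bash
python3 -c "
from h import *
s=arm.observe();print(s['clock'],s['position'],s['force'])
plan(np.array([.5862,-.2908,.05]),down(47.9),2)
"
```

```text
7.725 [ 0.5894 -0.2942  0.0797] [ 0.2794  0.565  -0.4432]
{"x":0.01,"y":1.48,"z":0.25,"rx":0.005,"ry":0.001,"rz":0.003}
{"x":0.02,"y":1.48,"z":0.24,"rx":0.005,"ry":0.001,"rz":0.003}
```

>>> {"api": "move_arm", "payload": {
  "series": [
    {"x": 0,"y": 1.5,"z": 0.25,"rx": 0.005,"ry": 0,"rz": 0.003},
    {"x": 0,"y": 1.4,"z": 0.2,"rx": 0.005,"ry": 0,"rz": 0.003},
    {"x": 0,"y": 0,"z": 0,"rx": 0,"ry": 0,"rz": 0}
  ]
}}

```text
clock: 8.1
position: [0.586, -0.2911, 0.0483]
ee_rot: [-1.469, -0.653, 0.656]
force: [-0.3, -1.0, 0.0]
width: 0.763
```

```bash
python3 -c "
from h import *
s=arm.observe();print(s['clock'],s['position'],s['force'])
plan(np.array([.5862,-.2908,.05]),down(47.9),1)
"
```

```text
8.1 [ 0.586  -0.2911  0.0483] [-0.2677 -0.973   0.0229]
{"x":0.03,"y":-0.17,"z":0.01,"rx":-0.002,"ry":0.002,"rz":-0.001}
```

>>> {"api": "move_arm", "payload": {
  "series": [
    {"x": 0,"y": 0,"z": 0,"rx": 0,"ry": 0,"rz": 0},
    {"x": 0,"y": 0,"z": 0,"rx": 0,"ry": 0,"rz": 0},
    {"x": 0,"y": 0,"z": 0,"rx": 0,"ry": 0,"rz": 0},
    {"x": 0,"y": 0,"z": 0,"rx": 0,"ry": 0,"rz": 0},
    {"x": 0,"y": 0,"z": 0,"rx": 0,"ry": 0,"rz": 0}
  ],
  "jaw": 0,
  "newtons": 30
}}

```text
clock: 8.72
position: [0.5868, -0.2915, 0.0497]
ee_rot: [-1.47, -0.655, 0.655]
force: [-0.2, 0.1, -0.3]
width: 0.479
```

```bash
python3 -c "
from h import *
s=arm.observe();print(s['clock'],s['position'],s['force'],s['width'],s['width']*.0918)
R=Rn.from_rotvec(s['ee_rot']).as_matrix();print(R)
# block axes in tool at grasp
B=np.stack([[np.cos(np.radians(-42.1)),np.sin(np.radians(-42.1)),0],[np.cos(np.radians(47.9)),np.sin(np.radians(47.9)),0],[0,0,1]],1)
Bo=np.array([.5862,-.2908,.008])
print('BT',R.T@B,'ringT',R.T@(Bo+B@[.013,0,.032]-s['position']))
"
```

```text
8.725 [ 0.5868 -0.2915  0.0497] [-0.1715  0.131  -0.3456] 0.4792999265621388 0.043999733258404346
[[ 0.6688  0.0001 -0.7434]
 [ 0.7434 -0.0004  0.6688]
 [-0.0003 -1.     -0.0003]]
BT [[-0.0021  1.     -0.0003]
 [ 0.0003 -0.0003 -1.    ]
 [-1.     -0.0021 -0.0003]] ringT [ 0.0001  0.0097 -0.0121]
```

```bash
cat >> h.py <<'E'
c,s_=np.cos(np.radians(25)),np.sin(np.radians(25))
FX=SR@np.array([c,0,s_]);FY=SR@np.array([0,1.,0]);FZ=SR@np.array([-s_,0,c])
F=st(-.104,0,.208);RH=np.stack([FY,-FZ,-FX],1)
ringT=np.array([0,.0097,-.0121])
PH=F-RH@ringT
E
python3 -c "
from h import *
print(F,PH,RH)
s=arm.observe();w0=s['position']+[0,0,.16];R0=Rn.from_rotvec(s['ee_rot']).as_matrix()
pre=PH-.09*FX+.02*FZ;print('pre',pre)
w1=np.array([.43,-.10,.29]);Rm=Slerp([0,1],Rn.from_matrix([R0,RH]))([.6]).as_matrix()[0]
plan(w0,R0,4);print();plan(w1,Rm,6,w0,R0);print();plan(pre,RH,5,w1,Rm)
"
```

```text
[0.4989 0.0683 0.208 ] [0.4842 0.0648 0.2117] [[-0.2334  0.4109 -0.8813]
 [ 0.9724  0.0987 -0.2116]
 [ 0.     -0.9063 -0.4226]]
pre [0.3967 0.0438 0.1918]
{"x":-0.00,"y":-4.00,"z":-0.00,"rx":0.000,"ry":0.000,"rz":0.000}
{"x":-0.00,"y":-4.00,"z":-0.00,"rx":0.000,"ry":0.000,"rz":0.000}
{"x":-0.00,"y":-4.00,"z":-0.00,"rx":0.000,"ry":0.000,"rz":0.000}
{"x":-0.00,"y":-4.00,"z":-0.00,"rx":0.000,"ry":0.000,"rz":0.000}

{"x":0.62,"y":-1.34,"z":4.08,"rx":-0.040,"ry":-0.095,"rz":-0.021}
{"x":1.04,"y":-1.48,"z":3.94,"rx":-0.040,"ry":-0.095,"rz":-0.021}
{"x":1.44,"y":-1.61,"z":3.76,"rx":-0.040,"ry":-0.095,"rz":-0.021}
{"x":1.82,"y":-1.72,"z":3.54,"rx":-0.040,"ry":-0.095,"rz":-0.021}
{"x":2.18,"y":-1.82,"z":3.28,"rx":-0.040,"ry":-0.095,"rz":-0.021}
{"x":2.52,"y":-1.89,"z":2.98,"rx":-0.040,"ry":-0.095,"rz":-0.021}

{"x":2.64,"y":1.75,"z":1.60,"rx":-0.032,"ry":-0.076,"rz":-0.017}
{"x":2.72,"y":1.74,"z":1.45,"rx":-0.032,"ry":-0.076,"rz":-0.017}
{"x":2.80,"y":1.75,"z":1.30,"rx":-0.032,"ry":-0.076,"rz":-0.017}
{"x":2.86,"y":1.75,"z":1.14,"rx":-0.032,"ry":-0.076,"rz":-0.017}
{"x":2.91,"y":1.77,"z":0.98,"rx":-0.032,"ry":-0.076,"rz":-0.017}
```

>>> {"api": "move_arm", "payload": {
  "series": [
    {"x": 0,"y": -1,"z": 0,"rx": 0,"ry": 0,"rz": 0},
    {"x": 0,"y": -3,"z": 0,"rx": 0,"ry": 0,"rz": 0},
    {"x": 0,"y": -4,"z": 0,"rx": 0,"ry": 0,"rz": 0},
    {"x": 0,"y": -4,"z": 0,"rx": 0,"ry": 0,"rz": 0},
    {"x": 0,"y": -4,"z": 0,"rx": 0,"ry": 0,"rz": 0},
    {"x": 0.6,"y": -1.3,"z": 4.1,"rx": -0.04,"ry": -0.095,"rz": -0.021},
    {"x": 1.0,"y": -1.5,"z": 3.9,"rx": -0.04,"ry": -0.095,"rz": -0.021},
    {"x": 1.4,"y": -1.6,"z": 3.8,"rx": -0.04,"ry": -0.095,"rz": -0.021},
    {"x": 1.8,"y": -1.7,"z": 3.5,"rx": -0.04,"ry": -0.095,"rz": -0.021},
    {"x": 2.2,"y": -1.8,"z": 3.3,"rx": -0.04,"ry": -0.095,"rz": -0.021},
    {"x": 2.4,"y": -1.8,"z": 3,"rx": -0.04,"ry": -0.095,"rz": -0.021},
    {"x": 0,"y": 0,"z": 0,"rx": 0,"ry": 0,"rz": 0}
  ]
}}

```text
clock: 10.22
position: [0.4225, -0.099, 0.3007]
ee_rot: [-1.45, -1.318, 0.934]
force: [1.0, 0.0, -1.7]
width: 0.473
```

```bash
python3 -c "
from h import *
s=arm.observe();print(s['clock'],s['position'],s['width'],s['joints'])
pre=PH-.06*FX+.03*FZ;print(pre)
plan(pre,RH,6)
cv2.imwrite('pics/k_scene.png',arm.get_image('scene'))
cv2.imwrite('pics/k_wrist.png',arm.get_image('wrist'))
"
```

```text
10.225 [ 0.4225 -0.099   0.3007] 0.47282853284701803 [-0.3476 -0.1356  0.4485  2.1426  0.0228  0.8409  1.5226]
[0.419  0.0492 0.2135]
{"x":2.36,"y":1.41,"z":0.81,"rx":-0.024,"ry":-0.061,"rz":-0.014}
{"x":2.39,"y":1.42,"z":0.70,"rx":-0.024,"ry":-0.061,"rz":-0.014}
{"x":2.41,"y":1.44,"z":0.58,"rx":-0.024,"ry":-0.061,"rz":-0.014}
{"x":2.42,"y":1.46,"z":0.47,"rx":-0.024,"ry":-0.061,"rz":-0.014}
{"x":2.42,"y":1.48,"z":0.36,"rx":-0.024,"ry":-0.061,"rz":-0.014}
{"x":2.42,"y":1.51,"z":0.25,"rx":-0.024,"ry":-0.061,"rz":-0.014}
```

View pics/k_scene.png

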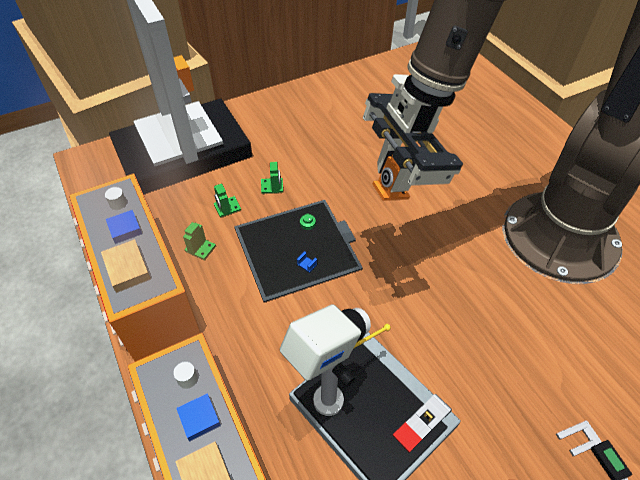

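View pics/k_wrist.png

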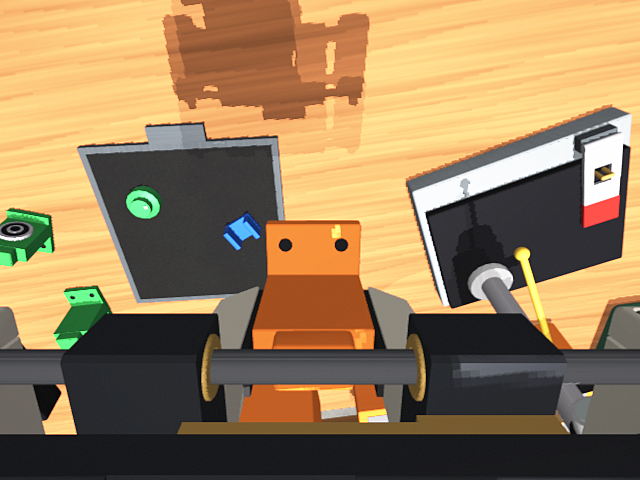

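The scene view shows the block held at (393,180), the knob and clip still on the plate at (308,222) and (306,261), and the hasp closed at (420,425). Next I go to a point just behind and above the hold pose.

```bash
python3 -c "
from h import *
pre=PH-.03*FX+.03*FZ;print(pre)
plan(pre,RH,6)
"
```

```text
[0.4455 0.0555 0.2262]
{"x":2.56,"y":1.31,"z":0.38,"rx":-0.025,"ry":-0.061,"rz":-0.014}
{"x":2.56,"y":1.34,"z":0.26,"rx":-0.025,"ry":-0.061,"rz":-0.014}
{"x":2.55,"y":1.37,"z":0.14,"rx":-0.025,"ry":-0.061,"rz":-0.014}
{"x":2.54,"y":1.40,"z":0.01,"rx":-0.025,"ry":-0.061,"rz":-0.014}
{"x":2.52,"y":1.44,"z":-0.10,"rx":-0.025,"ry":-0.061,"rz":-0.014}
{"x":2.48,"y":1.48,"z":-0.22,"rx":-0.025,"ry":-0.061,"rz":-0.014}
```

>>> {"api": "move_arm", "payload": {
  "series": [
    {"x": 2.6,"y": 1.3,"z": 0.4,"rx": -0.025,"ry": -0.06,"rz": -0.014},
    {"x": 2.6,"y": 1.3,"z": 0.3,"rx": -0.025,"ry": -0.06,"rz": -0.014},
    {"x": 2.6,"y": 1.3,"z": 0.2,"rx": -0.025,"ry": -0.06,"rz": -0.014},
    {"x": 2.5,"y": 1.4,"z": 0,"rx": -0.025,"ry": -0.06,"rz": -0.014},
    {"x": 2.5,"y": 1.4,"z": -0.1,"rx": -0.025,"ry": -0.06,"rz": -0.014},
    {"x": 2.3,"y": 1.4,"z": -0.2,"rx": -0.025,"ry": -0.06,"rz": -0.014},
    {"x": 0,"y": 0,"z": 0,"rx": 0,"ry": 0,"rz": 0}
  ]
}}

```text
clock: 11.2
position: [0.4529, 0.0518, 0.2249]
ee_rot: [-1.379, -1.719, 1.095]
force: [0.7, -1.0, -1.3]
width: 0.482
```

```bash
python3 -c "
from h import *
s=arm.observe();print(s['clock'],s['position'],s['width'],s['joints'],s['dq'])
plan(PH,RH,4)
"
```

```text
11.2 [0.4529 0.0518 0.2249] 0.48237833859885604 [-0.5059 -0.046   0.2597  2.3474  0.0631  0.4007  1.496 ] [ 0.0146  0.0061  0.035  -0.0271  0.0002  0.0213  0.0008]
{"x":0.15,"y":0.65,"z":-0.62,"rx":0.001,"ry":-0.003,"rz":-0.002}
{"x":0.14,"y":0.65,"z":-0.62,"rx":0.001,"ry":-0.003,"rz":-0.002}
{"x":0.14,"y":0.65,"z":-0.62,"rx":0.001,"ry":-0.003,"rz":-0.002}
{"x":0.14,"y":0.65,"z":-0.62,"rx":0.001,"ry":-0.003,"rz":-0.002}
```

>>> {"api": "move_arm", "payload": {
  "series": [
    {"x": 0.14,"y": 0.65,"z": -0.62,"rx": 0,"ry": -0.003,"rz": -0.002},
    {"x": 0.14,"y": 0.65,"z": -0.62,"rx": 0,"ry": -0.003,"rz": -0.002},
    {"x": 0.14,"y": 0.65,"z": -0.62,"rx": 0,"ry": -0.003,"rz": -0.002},
    {"x": 0.1,"y": 0.5,"z": -0.5,"rx": 0,"ry": -0.003,"rz": -0.002},
    {"x": 0,"y": 0,"z": 0,"rx": 0,"ry": 0,"rz": 0},
    {"x": 0,"y": 0,"z": 0,"rx": 0,"ry": 0,"rz": 0}
  ]
}}

```text
clock: 11.95
position: [0.4873, 0.0618, 0.2126]
ee_rot: [-1.371, -1.725, 1.098]
force: [0.5, -0.1, -0.8]
width: 0.478
```

```bash
python3 -c "
from h import *
s=arm.observe();print(s['clock'],s['position'],s['width'],s['joints'],s['dq'],s['force'])
plan(PH,RH,1)
for n in ('scene','top','wrist'): cv2.imwrite(f'pics/l_{n}.png',arm.get_image(n))
a=cv2.imread('pics/l_scene.png');cv2.imwrite('pics/l_sc.png',cv2.resize(a[230:430,260:480],None,fx=3,fy=3,interpolation=2))
a=cv2.imread('pics/l_top.png');cv2.imwrite('pics/l_tc.png',cv2.resize(a[160:340,140:320],None,fx=3.3,fy=3.3,interpolation=2))
"
```

```text
11.95 [0.4873 0.0618 0.2126] 0.4782257153066306 [-0.5047  0.0438  0.2793  2.3016 -0.0306  0.3596  1.5974] [-0.001   0.0055 -0.0001 -0.0023 -0.0026 -0.0031  0.0018] [ 0.4548 -0.0553 -0.7659]
{"x":0.37,"y":-0.02,"z":0.25,"rx":0.002,"ry":-0.006,"rz":-0.004}
```

View pics/l_sc.png

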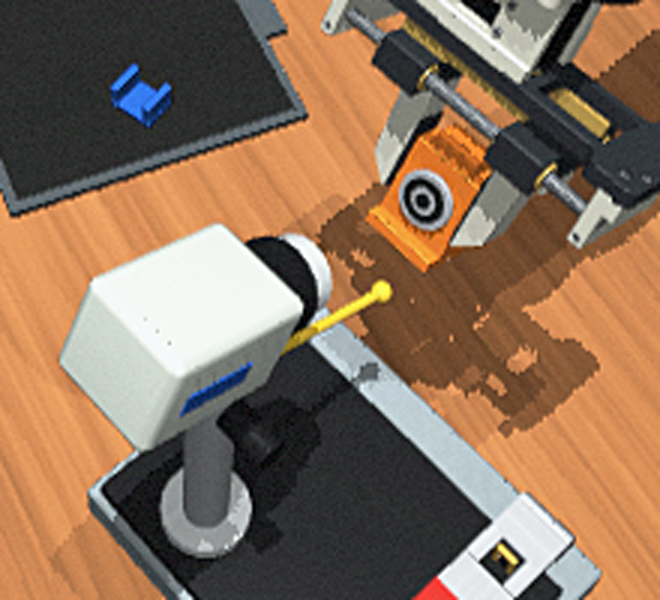

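View pics/l_tc.png

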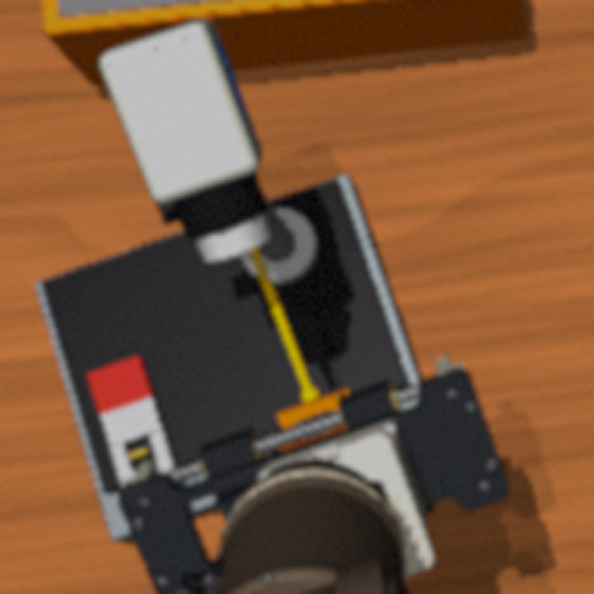

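View pics/l_wrist.png

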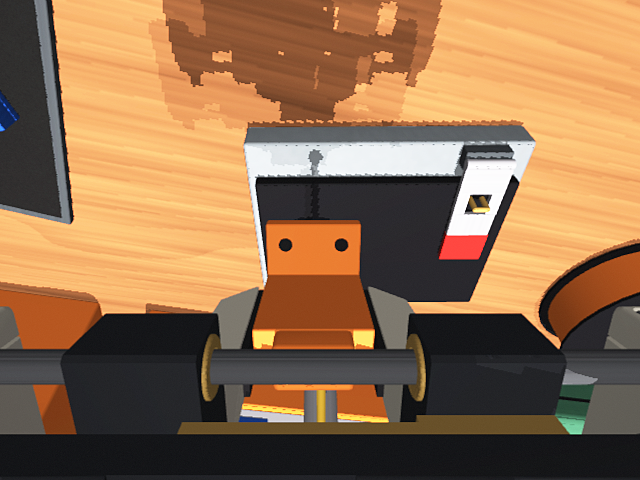

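The scene view shows the ring facing the lens with its centre at (401,297) and the pointer ball at (387,327). I'll compare these with their projections.

```bash
python3 -c "
from h import *
s=arm.observe();R=Rn.from_rotvec(s['ee_rot']).as_matrix()
ring=s['position']+R@ringT;print('ring in focus axes mm',1000*np.array([FX,FY,FZ])@(ring-F))
print('axes err',Rn.from_matrix(RH.T@R).as_rotvec())
im=cv2.imread('pics/l_scene.png');hsv=cv2.cvtColor(im,cv2.COLOR_BGR2HSV)
ball=st(-.0761,0,.1482)
for n in('scene','top'):
  print(n,'ring',proj(n,ring),'focus',proj(n,F),'ball',proj(n,ball),'lens',proj(n,F+.11*FX),'lens rim y+-',proj(n,F+.11*FX+.02*FY),proj(n,F+.11*FX-.02*FY))
for n,(x0,y0,x1,y1) in (('scene',(350,310,395,350)),('top',(215,255,245,290))):
  im=cv2.imread(f'pics/a_{n}.png');hsv=cv2.cvtColor(im,cv2.COLOR_BGR2HSV)
  m=((hsv[...,0]>22)&(hsv[...,0]<34)&(hsv[...,1]>150)&(hsv[...,2]>120)).astype(np.uint8)
  z=np.zeros_like(m);z[y0:y1,x0:x1]=m[y0:y1,x0:x1];z=cv2.morphologyEx(z,cv2.MORPH_OPEN,np.ones((4 if n=='scene' else 3,)*2,np.uint8))
  k,l,st_,ce=cv2.connectedComponentsWithStats(z);print(n,st_[1:],ce[1:])
"
python3 - <<'E'
import cv2
a=cv2.imread('pics/l_scene.png')[270:320,375:430];cv2.imwrite('pics/m_ring.png',cv2.resize(a,None,fx=10,fy=10,interpolation=2))
a=cv2.imread('pics/a_scene.png')[295:350,330:395];cv2.imwrite('pics/m_lens.png',cv2.resize(a,None,fx=10,fy=10,interpolation=2))
E
```

```text
ring in focus axes mm [ 2.5266 -3.6984  0.0092]
axes err [-0.0024  0.0057  0.0042]
scene ring [399.8677 296.2377] focus [402.5079 297.3021] ball [385.9478 326.1461] lens [358.6039 319.6119] lens rim y+- [368.5236 329.1145] [348.9274 310.3421]
top ring [233.899  287.7289] focus [232.5088 289.5995] ball [233.3726 280.4333] lens [211.4631 235.7257] lens rim y+- [201.08   239.3598] [221.8162 232.102 ]
scene [[385 326   6   5  29]] [[387.5862 328.069 ]]
top [[224 257  12  26  94]] [[229.7553 270.1702]]
```

View pics/m_ring.png

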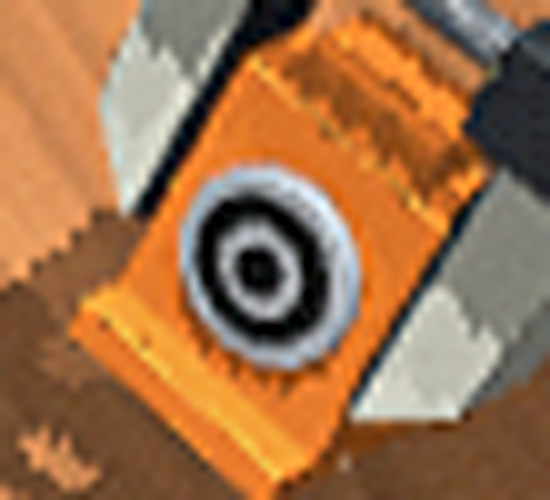

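View pics/m_lens.png

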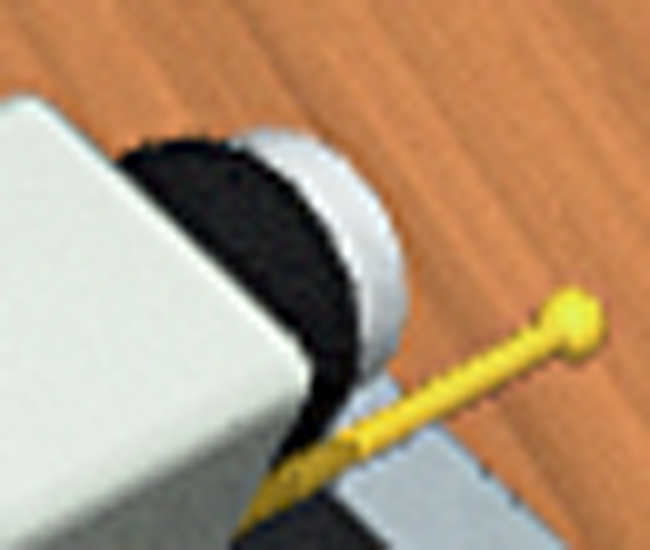

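```bash
python3 -c "
from h import *
w=arm.camera_params('wrist');M=np.linalg.inv(w['tool_from_camera'])
def wp(t): c=w['K']@(M[:3,:3]@t+M[:3,3]);return c[:2]/c[2]
for b in ((-34,22,8),(-34,-22,8),(-9,22,58),(-9,-22,58)):
  b=(np.array(b)-[13,0,32])/1000;t=ringT+np.array([b[1],-b[2],-b[0]]);print(b,wp(t))
a=np.linspace(0,6.28,200)
for n in('scene','top'):
  q=np.array([proj(n,F+.11*FX+.02*(np.cos(x)*FY+np.sin(x)*FZ)) for x in a]);print(n,'rim u',q[:,0].min(),q[:,0].max(),'v',q[:,1].min(),q[:,1].max())
a=cv2.imread('pics/l_wrist.png')[210:345,240:390];cv2.imwrite('pics/n_w.png',cv2.resize(a,None,fx=4.4,fy=4.4,interpolation=2))
a=cv2.imread('pics/a_top.png')[215:300,190:260];cv2.imwrite('pics/n_t.png',cv2.resize(a,None,fx=7,fy=7,interpolation=2))
"
```

```text
[-0.047  0.022 -0.024] [360.6545 221.3753]
[-0.047 -0.022 -0.024] [264.4296 221.2799]
[-0.022  0.022  0.026] [374.4609 326.4366]
[-0.022 -0.022  0.026] [250.5377 326.3766]
scene rim u 347.7366554347831 369.86725695950753 v 306.04157657844513 333.1249079258355
top rim u 201.03712291761232 221.82872902881306 v 231.66512128308804 239.87725570647356
```

View pics/n_w.png

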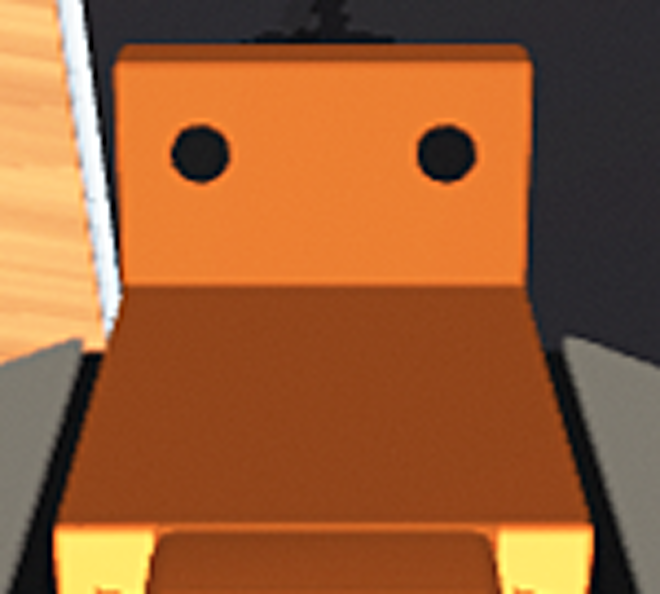

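View pics/n_t.png

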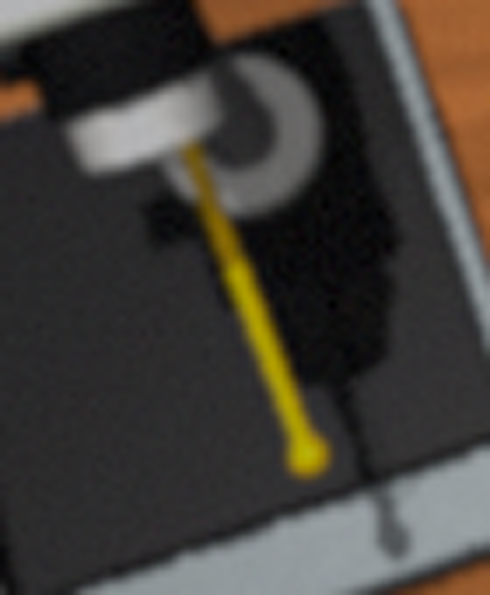

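```bash
python3 -c "
from h import *
a=cv2.imread('pics/l_wrist.png');cv2.imwrite('pics/o1.png',cv2.resize(a[110:200,230:330],None,fx=6,fy=6,interpolation=2));cv2.imwrite('pics/o2.png',cv2.resize(a[110:275,430:550],None,fx=3.6,fy=3.6,interpolation=2))
"
```

```text
(no output)
```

View pics/o1.png

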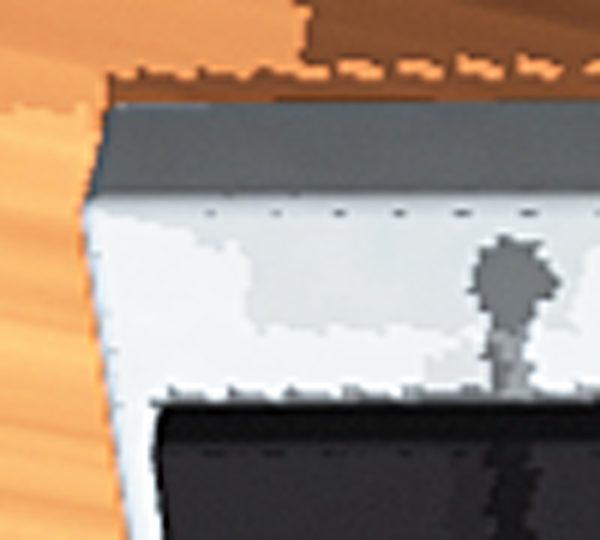

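View pics/o2.png

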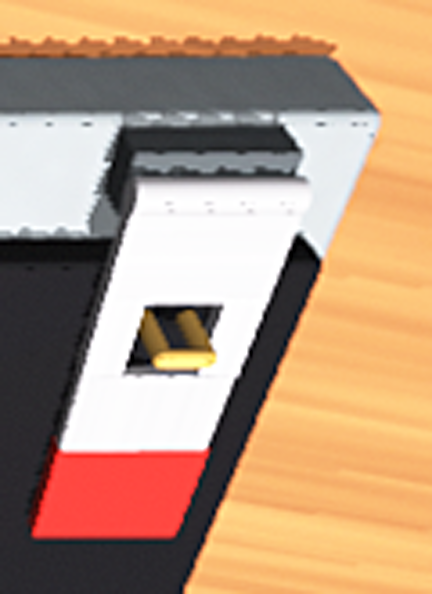

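```bash
python3 -c "
from h import *
p,r=np.array([0.4873,.0618,.2126]),np.array([-1.371,-1.725,1.098])
s=arm.observe();p=s['position'];r=s['ee_rot'];print(s['clock'],p)
for n,uv,z in(('FR',(243.7,142.5),.03),('FL',(535,142.2),.03),('FR0',(248,127.1),0),('tab+',(479.4,258.5),.049),('tab-',(438.6,258.7),.049)):
  print(n,SR.T@(wz(uv,z,p,r)-SO))
"
```

```text
12.1 [0.4873 0.0618 0.2127]
FR [-0.0979 -0.0575  0.03  ]
FL [-0.0971  0.169   0.03  ]
FR0 [-0.0956 -0.0582 -0.    ]
tab+ [0.0129 0.1514 0.049 ]
tab- [0.013  0.1133 0.049 ]
```

The wrist view, the scene view and the fixed-camera model agree to about 1.5 mm. Compared within a single image, both the wrist and the scene views want about 1.2 mm more along +x. I'll apply a blended correction.

>>> {"api": "move_arm", "payload": {
  "series": [
    {"x": 0.2,"y": 0,"z": 0.07,"rx": 0.001,"ry": -0.003,"rz": -0.002},
    {"x": 0.2,"y": 0,"z": 0.06,"rx": 0.001,"ry": -0.002,"rz": -0.002},
    {"x": 0,"y": 0,"z": 0,"rx": 0,"ry": 0,"rz": 0},
    {"x": 0,"y": 0,"z": 0,"rx": 0,"ry": 0,"rz": 0}
  ]
}}

```text
clock: 12.6
position: [0.4848, 0.0659, 0.2124]
ee_rot: [-1.364, -1.731, 1.101]
force: [-0.9, -0.2, -1.0]
width: 0.477
```

```bash
python3 -c "
from h import *
s=arm.observe();R=Rn.from_rotvec(s['ee_rot']).as_matrix()
ring=s['position']+R@ringT;print(s['clock'],s['width'],'ring in focus axes mm',1000*np.array([FX,FY,FZ])@(ring-F))
print('axes err',Rn.from_matrix(RH.T@R).as_rotvec(),s['dq'])
"
```

```text
12.6 0.47698813714614535 ring in focus axes mm [1.0126 0.8956 0.3667]
axes err [-0.0008  0.0002 -0.0005] [-0.0015 -0.0012 -0.0021  0.0019  0.      0.0006 -0.0015]
```

>>> {"api": "move_arm", "payload": {
  "series": [
    {"x": -0.04,"y": 0.05,"z": 0,"rx": 0,"ry": 0,"rz": 0},
    {"x": 0,"y": 0,"z": 0,"rx": 0,"ry": 0,"rz": 0},
    {"x": 0,"y": 0,"z": 0,"rx": 0,"ry": 0,"rz": 0}
  ]
}}

```text
clock: 12.98
position: [0.4851, 0.0654, 0.2119]
ee_rot: [-1.364, -1.731, 1.101]
force: [-0.3, 1.3, -0.5]
width: 0.48
```

```bash
python3 -c "
from h import *
for n in('scene','top'):cv2.imwrite(f'pics/q_{n}.png',arm.get_image(n))
s=arm.observe();R=Rn.from_rotvec(s['ee_rot']).as_matrix()
ring=s['position']+R@ringT;print(s['clock'],s['width'],s['force'],'ring mm',1000*np.array([FX,FY,FZ])@(ring-F),Rn.from_matrix(RH.T@R).as_rotvec())
a=cv2.imread('pics/q_scene.png')[190:480,200:480];cv2.imwrite('pics/q_sc.png',cv2.resize(a,None,fx=2,fy=2,interpolation=2))
b=cv2.imread('pics/q_scene.png')[270:335,370:430];cv2.imwrite('pics/q_r.png',cv2.resize(b,None,fx=9,fy=9,interpolation=2))
"
```

```text
13.075 0.47971639938253097 [-0.6575 -0.6975 -1.2741] ring mm [ 1.0221  0.3572 -0.178 ] [-0.0008  0.0003 -0.0004]
```

View pics/q_sc.png

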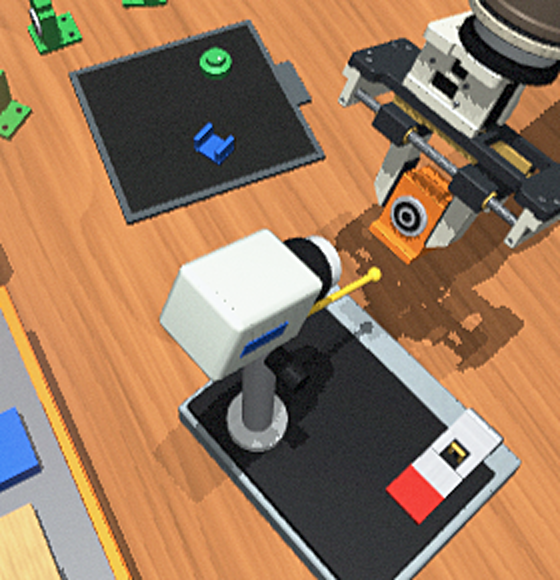

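View pics/q_r.png

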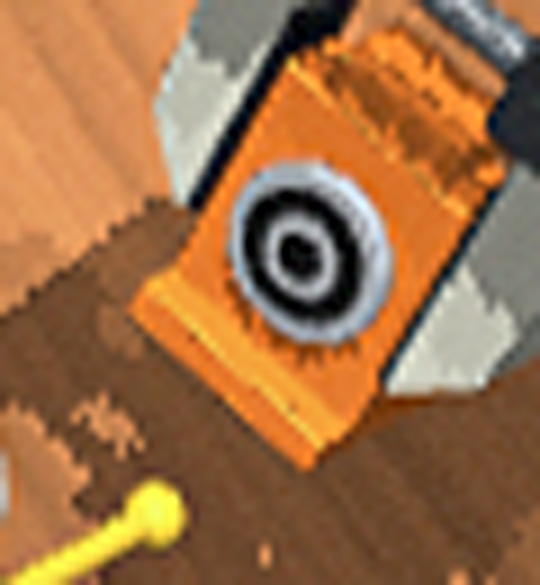

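The final scene crop puts the ring centre at (403.3,297.8) and the ball at (387.0,326.6). The offset is (16.3,-28.8) px, against the ideal (16.6,-28.9). The hasp is closed, the knob and clip are untouched, and the grip is firm, so I'm handing in.

```bash
python3 -c "
from cell import arm
print(arm.sign_off())"
```

```text
the job is handed in; nothing more can be done
None
```

The job is handed in, done in the order asked at about 13 s on the robot's clock. The hasp is locked, and the arm is holding the orange bearing block at the focus.

- **Hasp:** I swung it down with closed fingers until it hit its stop, at 48 N with the tips at about 48 mm. After release, the wrist, top and scene views all show it flat with the staple through the slot.
- **Block:** I picked it up across its 44 mm sides, and the jaws read 44.0 mm. The last scene view shows the knob and clip still on the plate.
- **Hold position:** The arm's readings put the bearing (1.0, 0.4, −0.2) mm from my computed focus point along the focus axes, with under 0.1° of tilt. In the final scene picture, its offset from the pointer ball is (16.3, −28.8) px against an ideal (16.6, −28.9).
- **Disagreements:** The wrist camera placed the stand about 2.4 mm further along +x than the two fixed cameras did, and the block in the gripper about 1 mm off the prediction. I blended these, so about 1 mm of the offset along +x is deliberate, and 1–2 mm of absolute uncertainty remains.
- **Refused call:** The first move call was refused because its rows lacked some keys, and nothing moved.

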